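Cover the seismometer and hold its recessed centring button

TASK

Close the open seismometer against draughts: pick up the loose round cover by its black neck and lower it, without dropping it, onto the instrument's rim so that it sits fully home and level, then let go of it. Only then take the orange-handled stylus out of the walnut stand, reach its steel shaft down through the port in the cover's neck and press the red centring button underneath; finish while still gripping the stylus and holding the button down, with the hand off the cover. Leave the shims, torque driver, borehole sensor, weight and block level where they are.

Things in the scene. Friction and masses are not known exactly. Their poses are not given: they have to be found in the camera images.
- seismometer: vault seismometer fixed to the shelf: upright white can, 130 mm in diameter (base flange 136 mm), open at the top; a connector sticks out to 82 mm from the axis, 32 mm up. Origin at the centre of its underside, z up. Rim 105 mm up, inner diameter 120 mm, wall 5 mm. The dark deck 30 mm below the rim carries the button in the middle and, off centre, parts up to 8 mm tall
- rim (a point): centre of the seismometer's rim circle, at rim height (105 mm above the shelf), z up, on the can's axis
- button_top (a point): centre of the top face of the red centring button, on the can's axis; moves with it. At rest 85 mm above the shelf, 20 mm below the rim. The cap is 15 mm in diameter inside a fixed grey guard ring (inner diameter 18, outer 26 mm) whose top is 3 mm above the resting cap
- centre_button (a joint): travel of the centring button in m: 0 at rest, grows as it is pressed down, stop at 0.005 (5 mm). Spring: starts to move at about 1.4 N, 3 mm at about 4.1 N, on its stop at about 5.9 N; it springs back when let go. Held down means more than 3 mm
- cover: loose aluminium draught cover, 0.25 to 0.4 kg, right way up. Origin at the centre of its underside, z up, yaw irrelevant. 0-10 mm up: locating ring, 112 mm across (tapered to 106 below), enters the rim with 3 to 4 mm to spare all round. 10-16: plate 134 mm across, rests on the rim when seated (origin 10 mm below rim). 16-52: black neck 38 mm across, to grip; a straight 18 mm port runs right through
- port_mouth (a point): centre of the port's upper mouth at the top of the cover's neck, 52 mm above the cover's origin (147 mm above the shelf and 62 mm above the resting button when seated)
- stand: walnut block fixed to the shelf, 74 (x) by 150 (y) by 62 mm tall, on a foot 86 by 162 mm; origin at the centre of its underside, z up. Three slots at y = -58, -34 and -10 mm hold the shims; a round hole 8 mm in diameter at x = 0, y = +45 mm holds the stylus. Hole and slots are 54 mm deep (floor 8 mm above the shelf)
- stylus: loose stylus, 60 g, 160 mm long, standing upright (within 2 degrees) in the stand's hole, tip on the hole's floor. Origin at the centre of the tip, z towards the handle. Steel shaft 6 mm in diameter from 0 to 100 mm, round orange handle 16 mm in diameter from 100 to 160 mm (black flange 21 mm at its lower end). The handle stands free above block and shims
- stylus_tip (a point): the lower, flat end of the stylus shaft (same point as its origin)
- stylus_grip (a point): the middle of the stylus handle, on its axis, 130 mm above the tip (about 138 mm above the shelf at the start)
- shim0: bright steel calibration shim, 3 mm thick, 40 mm wide, 100 mm tall, standing loose in its slot of the walnut stand with its top 46 mm above the block; origin at the centre of its lower edge. A bystander: stays in its slot
- shim1: bright steel calibration shim, 4 mm thick, 40 mm wide, 95 mm tall, standing loose in its slot of the walnut stand with its top 41 mm above the block; origin at the centre of its lower edge. A bystander: stays in its slot
- shim2: bright steel calibration shim, 5 mm thick, 40 mm wide, 90 mm tall, standing loose in its slot of the walnut stand with its top 36 mm above the block; origin at the centre of its lower edge. A bystander: stays in its slot
- torque_driver: yellow plastic torque driver lying on the shelf along its x axis: handle 32 mm thick, overall 175 mm; origin under it, near mid-length. A bystander
- borehole_sensor: black cylindrical borehole sensor standing upright, 58 mm in diameter, 178 mm tall; origin at the centre of its underside. A bystander
- weight: dull pewter weight with a small knob, 48 mm in diameter, 56 mm tall; origin at the centre of its underside. A bystander
- block_level: dark steel block level, 100 by 24 by 30 mm, with a green vial; origin at the centre of its underside. A bystander
Not all that is in view belongs to the job. Of the things that look like the stylus, the smaller one is meant.

How it is judged:
By the outcome, as a careful person would: the job done as asked, in the order asked, and still so for the second after the job is handed in, while the arm keeps its last pose, push and grip.
It also fails if it takes over 64 s, if anything falls off the work surface, if the arm or the gripper's body presses on something with over 40 N, if the wrist force passes 120 N, or if a joint passes its speed limit or range.

ROBOT

A 6-joint arm with a two-finger parallel gripper is mounted at the origin on the work surface. World frame = base frame: x ahead of the robot, y to its left, z up, the work surface at z = 0. Lengths are in mm, angles in degrees, forces in N, time in s.
With the tool pointing down it reaches from about 275 to 1000 mm from the base axis. Payload 8.4 kg.
Tool frame: the origin (TCP) lies on the centre line of the jaws, within the pads' length; the fingertips stand 8 mm ahead of it and the grasp point (between the pads) lies 11 mm behind it; z points along the fingers, y is the direction in which the jaws open and shut (so a half turn about z gives the same grasp; the last joint's range is limited). The gripper opens to 85 mm and grips with 20 to 120 N. Pads are 22 mm wide; open, the fingers measure 114 mm over their backs; the gripper's body (76 mm by 85 mm) begins 54 mm behind the grasp point. The pads swing forward as they close: fully open they stand 13 mm farther back than shut.
Start: joints at [74.118, 20.225, 93.587, -0, 66.188, -0.138], TCP at [169.595, 601.552, 215.881] pointing down, gripper open.
Joint ranges: [-150.9, 150.9], [-52.94, 120.26], [3.33, 152.33], [-74.26, 254.26], [0, 154.13], [-172.89, 172.89]. Speed limits (degrees/s): [127.2, 127.2, 159.86, 180, 180, 180].

INTERFACE

Orientations are given as [roll, pitch, yaw] about the fixed x, y, z axes, in that order (R = Rz(yaw) Ry(pitch) Rx(roll)).
In Python, from bench import telemetry, vision, job gives the robot as it stands.
- The arm moves only by the tool apply_moves, never from a script. Its argument "steps" is a list of rows, each a list of 7 numbers: the shift along the tool's x, y, z in cm, then the turn, a rotation vector about the tool's x, y, z in units of 5 degrees (1.0 is 5 degrees), then the closure in counts, from 0 (fully open) to 255 (shut). In form: [[x, y, z, ax, ay, az, hand], ...]. A call has 1 to 20 rows; each row is the pose to reach, as a shift and turn from the pose measured when the call began, along the tool's axes at that moment; what a row does not reach only later rows make up. A row lasts 1/10 s, in which the tool goes at most 50 mm and 8.59 degrees, less where a joint would pass 70% of its speed; a pose out of reach is approached as far as the arm can. A call with a gripper value outside its range is refused whole. The fingers move at their own pace and stop on an object; "newtons" is the grip in N (left out, the last holds). Time passes only in rows, so rows that repeat a pose let the fingers close. It gives the time, the measured TCP pose, the force and the opening at its end, in the units of the state.
- telemetry.sense(): the state, without advancing time (a new reading comes with each control period).
- vision.get_image(name): name is "scene" or "side" or "wrist"; returns the picture (384x512x3 uint8, red, green, blue); there is no depth.
- vision.camera_info(name): a dict with "vertical_fov" (degrees; the focal length in pixels is half the picture's height over the tangent of half this angle, whatever the lens; pixels are square), "cx", "cy" (the principal point, pixels), "k1" (the pictures are not rectified: a ray, as slopes to the right and down, at radius r is drawn at 1 + k1 r^2 times it, then the intrinsics apply), "R" (3x3) and "t" (3): a world point X has camera coordinates R X + t. Camera axes: x right, y down, z forward; pixel columns grow to the right and rows downward; lengths in mm; the calibration is good to about 2 mm. A picture is of the moment at which its call begins: read the wrist's pose just before it. camera_info takes no time and is no camera call; for the wrist camera it gives the pose at the moment of the call.
- job.finish_job(): hands the job in, once; it reports no verdict.
The state is a dict: "t": time; "joints": joint angles; "dq": joint speeds; "joint_torque": joint torques, N m; "tcp_pos": TCP position; "eef_rot": TCP orientation; "force": force on the tool from outside, world axes, zero at the start; "moment": the same for the moment, N m; "grip_width": finger opening in mm.
Only numpy, scipy, OpenCV 4.12 (cv2) and the standard library are available. Lean on these libraries where they do the work, as an engineer would, in place of code of your own. Each camera call takes 0.05 s, during which the arm holds its last target.

## Working session

There is one attempt and no reset: what is moved stays moved. The work goes in short steps, Python scripts to look and compute and a tool call to move; the robot and the scene stay as the last step left them, time stands still between calls to the robot, and variables do not carry over. Pictures are saved under pics/ and viewed, and the job is handed in when it is done.

Besides the shell and the picture viewer there is one more tool, called after "Emit:" by a JSON object that holds its "op" and its "data", one argument or row to a line. apply_moves: Moves the arm, as the interface text tells. Its arguments: {"type":"object","properties":{"steps":{"type":"array"},"newtons":{"type":"number"}},"required":["steps"]}

```bash
ls; mkdir -p pics
cat > h.py <<'E'
import numpy as np, cv2, json
from bench import telemetry, vision, job
def cam(name):
    c=vision.camera_info(name); f=192/np.tan(np.radians(c['vertical_fov'])/2)
    return dict(f=f,cx=c['cx'],cy=c['cy'],k1=c['k1'],R=np.array(c['R']),t=np.array(c['t']))
def save(c,fn): json.dump({k:(v.tolist() if hasattr(v,'tolist') else v) for k,v in c.items()},open(fn,'w'))
def load(fn):
    c=json.load(open(fn)); c['R']=np.array(c['R']); c['t']=np.array(c['t']); return c
def snap(name,tag):
    c=cam(name); im=vision.get_image(name); cv2.imwrite(f'pics/{tag}.png',im[:,:,::-1]); save(c,f'pics/{tag}.json'); return im,c
def proj(c,X):
    p=np.atleast_2d(X)@c['R'].T+c['t']; s=p[:,:2]/p[:,2:]; r2=(s**2).sum(1,keepdims=True); s=s*(1+c['k1']*r2)
    return s*c['f']+[c['cx'],c['cy']]
def ray(c,px):
    d=(np.array(px,float)-[c['cx'],c['cy']])/c['f']; s=d.copy()
    for _ in range(50): s=d/(1+c['k1']*(s@s))
    v=c['R'].T@np.array([s[0],s[1],1]); o=-c['R'].T@c['t']; return o,v/np.linalg.norm(v)
def atz(c,px,z):
    o,v=ray(c,px); return o+v*(z-o[2])/v[2]
def tri(obs):
    A=np.zeros((3,3));b=np.zeros(3);L=[]
    for c,px in obs:
        o,v=ray(c,px);P=np.eye(3)-np.outer(v,v);A+=P;b+=P@o;L.append((o,v))
    X=np.linalg.solve(A,b); return X,[round(float(np.linalg.norm(np.cross(X-o,v))),2) for o,v in L]
def crop(tag,x,y,w,h,s):
    im=cv2.imread(f'pics/{tag}.png')[y:y+h,x:x+w]; out=f'pics/{tag}_c{x}_{y}.png'
    cv2.imwrite(out,cv2.resize(im,None,fx=s,fy=s,interpolation=cv2.INTER_CUBIC)); print(out)
E
python3 - <<'E'
from h import *
for n in ['scene','side','wrist']:
    im,c=snap(n,n+'0'); print(n,c['f'],c['cx'],c['cy'],c['k1'],(-c['R'].T@c['t']).round(1),c['R'][2].round(2))
print(telemetry.sense())
E
```

```text
pics
scene 460.89575491319385 260.3835535182381 188.5460503233739 -0.06963501888775431 [1463.4 -339.1  899.1] [-0.72  0.28 -0.64]
side 411.17400015925847 253.7219201152396 191.9849069656772 0.023406485575377445 [ 223.9 -794.6  759.2] [ 0.33  0.71 -0.62]
wrist 280.7475383755595 253.85283359472768 195.2816150563715 -0.05346082109066481 [ 92.9 622.6 374. ] [ 0.3  -0.09 -0.95]
{'t': 0.15, 'joints': array([ 7.41178645e+01,  2.02532454e+01,  9.36190422e+01, -3.81293148e-04,
        6.61897855e+01, -1.36332985e-01]), 'dq': array([ 0.07035874, -0.15049704, -0.02682262, -0.02567725, -0.00070527,
        0.036711  ]), 'joint_torque': array([-3.82509461e-04, -6.05634785e+01, -3.42341387e+01, -1.22784053e-05,
        6.01884603e-03, -2.97310908e-05]), 'tcp_pos': array([169.48943199, 601.17545459, 215.33737314]), 'eef_rot': array([-1.79937926e+02,  2.00972398e-04,  1.64254352e+02]), 'force': array([-1.02328739,  0.53953953,  0.36743686]), 'moment': array([-0.00095779,  0.01386432, -0.03614495]), 'grip_width': 85.24990995257701}
```

View pics/scene0.png

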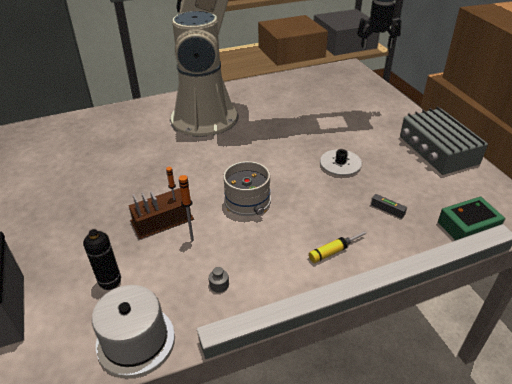

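View pics/side0.png

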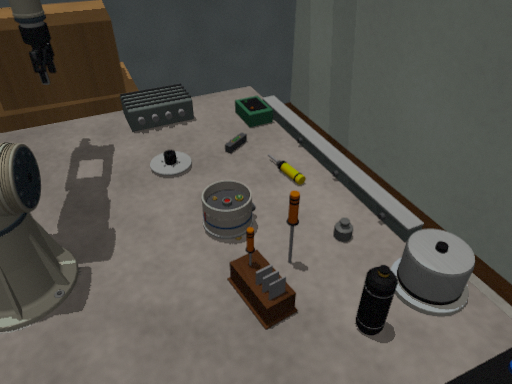

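View pics/wrist0.png

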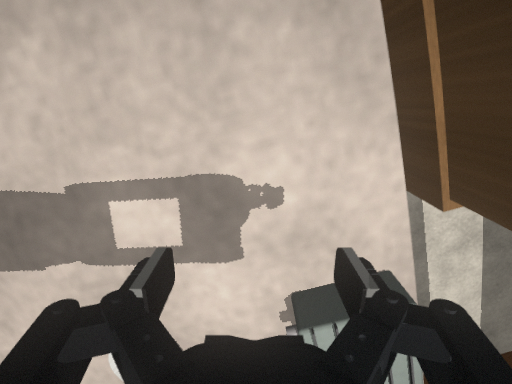

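The scene view shows the can at (247,185), the cover at (341,160), the stand at (160,212) with the small stylus at (170,178), and the larger decoy at (186,190). I'll enlarge these areas next.

Run:
```python
from h import *
crop('scene0',120,130,160,120,5)
crop('scene0',300,130,80,60,8)
crop('side0',140,135,80,60,8)
crop('side0',190,170,130,100,6)
crop('side0',215,215,90,110,5)
```

```text
pics/scene0_c120_130.png
pics/scene0_c300_130.png
pics/side0_c140_135.png
pics/side0_c190_170.png
pics/side0_c215_215.png
```

View pics/scene0_c120_130.png

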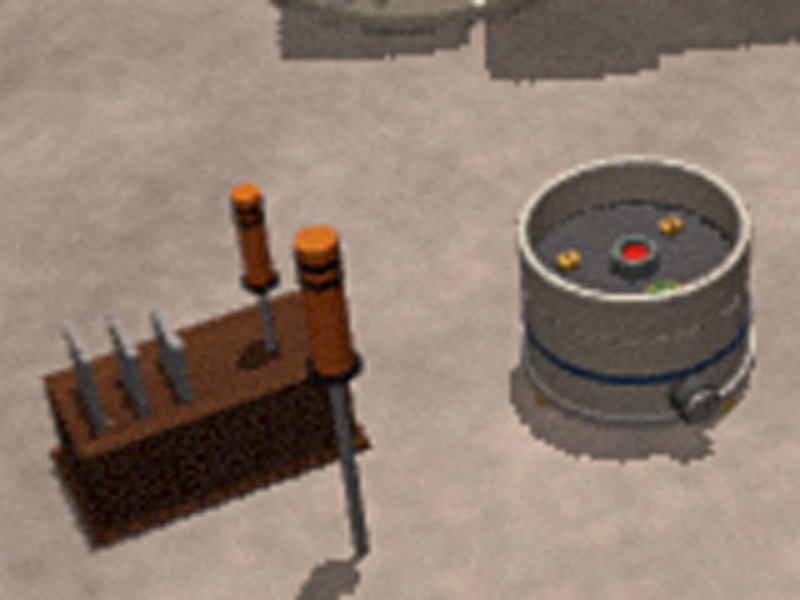

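View pics/scene0_c300_130.png

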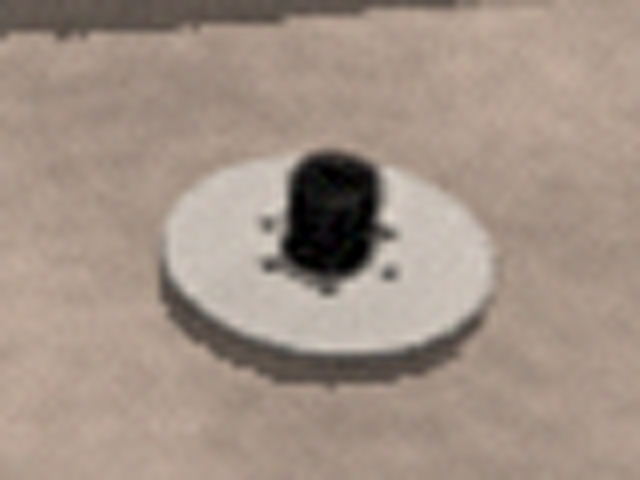

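View pics/side0_c140_135.png

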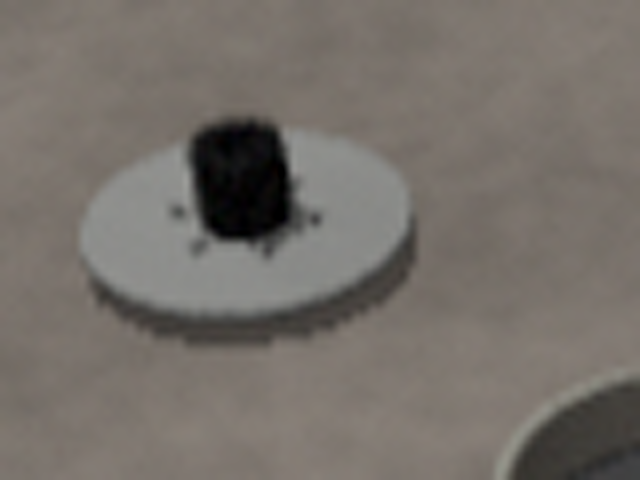

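View pics/side0_c190_170.png

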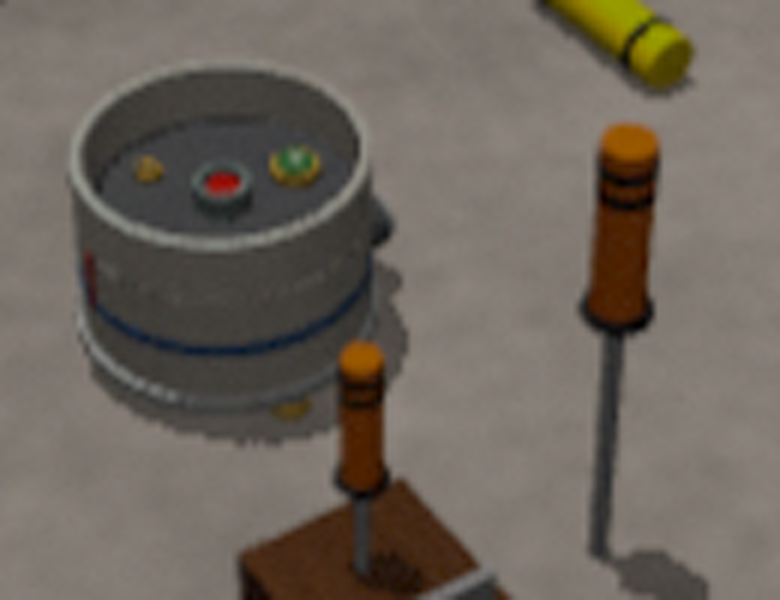

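View pics/side0_c215_215.png

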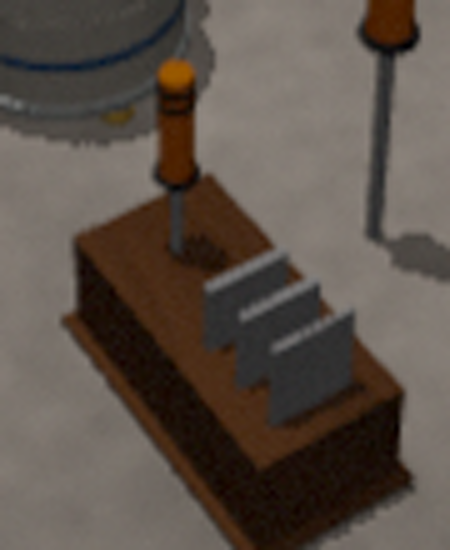

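Run:
```python
from h import *
S,D=load('pics/scene0.json'),load('pics/side0.json')
def o(x0,y0,s,u,v): return [x0+(u+.5)/s-.5, y0+(v+.5)/s-.5]
def rep(n,a,b): X,e=tri([(S,a),(D,b)]); print(n,X.round(1),e)
rep('button',o(120,130,5,634,251),o(190,170,6,223,183))
rep('neckbase',o(300,130,8,331,240),o(140,135,8,247,203))
rep('necktop',o(300,130,8,335,167),o(140,135,8,238,134))
rep('stylus top',o(120,130,5,245,190),o(190,170,6,361,352))
rep('stylus flange',o(120,130,5,261,280),o(190,170,6,362,485))
rep('stylus hole',o(120,130,5,270,351),o(215,215,5,178,252))
rep('decoy foot',o(120,130,5,360,553),o(190,170,6,600,552))
rep('decoy top',o(120,130,5,317,238),o(190,170,6,627,143))
```

```text
button [509.9 -14.   87. ] [0.47, 0.47]
neckbase [450.  328.5  22.3] [0.16, 0.16]
necktop [449.8 326.   57.5] [0.69, 0.69]
stylus top [ 482.8 -218.4  170.3] [0.1, 0.1]
stylus flange [ 481.5 -218.9  106.8] [1.5, 1.5]
stylus hole [ 482.6 -219.6   58.4] [0.06, 0.06]
decoy foot [ 595.9 -204.4    1.8] [0.35, 0.35]
decoy top [ 594.4 -202.7  215.2] [0.73, 0.73]
```

```bash
cat >> h.py <<'E'
from scipy.spatial.transform import Rotation as Ro
def plan(p,yaw,tilt=None):
    s=telemetry.sense(); R0=Ro.from_euler('xyz',s['eef_rot'],degrees=True); R1=Ro.from_euler('xyz',[180,0,yaw],degrees=True)
    d=R0.inv().apply(np.array(p)-s['tcp_pos'])/10; r=(R0.inv()*R1).as_rotvec(degrees=True)/5
    print('row',d.round(3).tolist(),r.round(3).tolist(),'from',s['tcp_pos'].round(1),s['eef_rot'].round(2),'w',round(s['grip_width'],1),'F',s['force'].round(1),'t',s['t'])
E
python3 - <<'E'
from h import *
plan([450,327,215],126)
S,D=load('pics/scene0.json'),load('pics/side0.json')
print(tri([(S,(97,237)),(D,(380,272))]), tri([(S,(218,272)),(D,(344,222))]))
E
```

```text
row [-34.439, -18.777, 0.054] [-0.012, 0.004, 7.651] from [169.5 601.2 215.3] [-179.94    0.    164.25] w 85.2 F [-1.   0.5  0.4] t 0.15
(array([ 660.18250071, -423.74825055,  160.22986163]), [1.02, 1.02]) (array([ 765.32417177, -180.39076072,   48.28155874]), [0.03, 0.03])
```

Emit:
{"op": "apply_moves", "data": {
  "steps": [
    [-34.4,-18.8,0,0,0,7.65,0],
    [-34.4,-18.8,0,0,0,7.65,0],
    [-34.4,-18.8,0,0,0,7.65,0],
    [-34.4,-18.8,0,0,0,7.65,0],
    [-34.4,-18.8,0,0,0,7.65,0],
    [-34.4,-18.8,0,0,0,7.65,0],
    [-34.4,-18.8,0,0,0,7.65,0],
    [-34.4,-18.8,0,0,0,7.65,0],
    [-34.4,-18.8,0,0,0,7.65,0],
    [-34.4,-18.8,0,0,0,7.65,0],
    [-34.4,-18.8,0,0,0,7.65,0],
    [-34.4,-18.8,0,0,0,7.65,0],
    [-34.4,-18.8,0,0,0,7.65,0],
    [-34.4,-18.8,0,0,0,7.65,0]
  ]
}}

```text
t: 1.55
tcp_pos: [449.0, 327.6, 215.6]
eef_rot: [-180.0, 0.0, 126.1]
force: [0.2, 0.3, 0.2]
grip_width: 85.8
```

Run:
```python
from h import *
snap('wrist','w1'); print(telemetry.sense()['tcp_pos'], telemetry.sense()['eef_rot'],telemetry.sense()['dq'].round(2))
```

```text
[449.14517073 327.40697008 215.54792579] [-1.79953270e+02  3.74809658e-02  1.26069544e+02] [-0.32 -0.01 -0.03 -0.11  0.06  0.02]
```

View pics/w1.png

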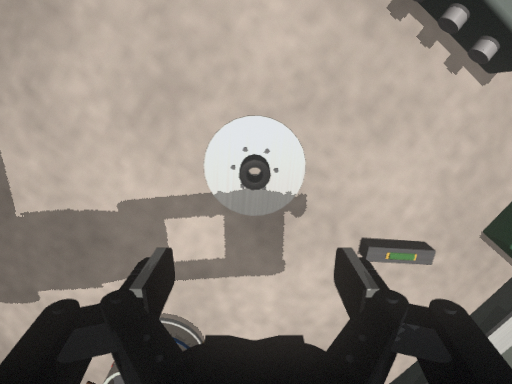

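Run:
```python
from h import *
crop('w1',195,105,120,120,5)
c=load('pics/w1.json')
im=cv2.imread('pics/w1.png');
g=cv2.cvtColor(im,cv2.COLOR_BGR2GRAY)
X=np.array([450,327,16]);a=np.linspace(0,2*np.pi,12)[:-1]
print(proj(c,np.array([[449.,327,52],[449,327,16]])))
```

```text
pics/w1_c195_105.png
[[253.98947465 174.8656885 ]
 [254.00481831 168.2011168 ]]
```

View pics/w1_c195_105.png

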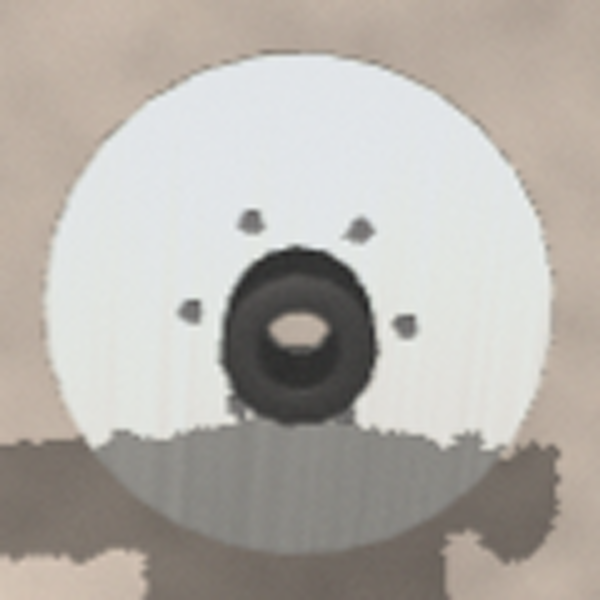

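Run:
```python
from h import *
c=load('pics/w1.json');S,D=load('pics/scene0.json'),load('pics/side0.json')
def o(x0,y0,s,u,v): return [x0+(u+.5)/s-.5, y0+(v+.5)/s-.5]
a=o(195,105,5,298.5,347);b=o(195,105,5,298.5,302.5)
print(atz(c,a,52),atz(c,b,16))
print(tri([(S,o(300,130,8,335,167)),(D,o(140,135,8,238,134)),(c,a)]))
print(tri([(S,o(300,130,8,329,253)),(D,o(140,135,8,245,224)),(c,b)]))
plan([449,330,120],126)
```

```text
[448.67819254 328.06336097  52.        ] [446.89099259 330.54572727  16.        ]
(array([448.80787605, 327.8647326 ,  56.19728005]), [1.11, 1.61, 1.23])
(array([447.54435399, 329.84941416,  12.77738944]), [0.67, 0.82, 0.29])
row [0.224, 0.149, 9.555] [-0.009, 0.008, 0.014] from [449.1 327.4 215.5] [-1.7995e+02  4.0000e-02  1.2607e+02] w 85.5 F [-1.1 -0.  -0.3] t 1.6
```

Emit:
{"op": "apply_moves", "data": {
  "steps": [
    [0.15,0,5,0,0,0,0],
    [0.15,0,10,0,0,0,0],
    [0.15,0,12,0,0,0,0],
    [0.15,0,12,0,0,0,0],
    [0.15,0,12,0,0,0,0]
  ]
}}

```text
t: 2.1
tcp_pos: [448.5, 328.9, 96.1]
eef_rot: [-180.0, 0.0, 126.1]
force: [1.1, 0.8, 0.6]
grip_width: 85.1
```

Run:
```python
from h import *
snap('wrist','w2'); print(telemetry.sense()['tcp_pos'], telemetry.sense()['eef_rot'],telemetry.sense()['dq'].round(2))
crop('w2',180,140,150,150,4)
c=load('pics/w2.json');print(proj(c,np.array([[448.3,329.,52],[448.3,329,16]])))
```

```text
[449.06960177 329.29976619  96.8955575 ] [1.79935552e+02 3.58925546e-02 1.26078576e+02] [-0.09 -1.04 -0.39 -0.04 -0.09 -0.01]
pics/w2_c180_140.png
[[254.25285437 211.34819089]
 [254.23469601 196.69592093]]
```

View pics/w2_c180_140.png

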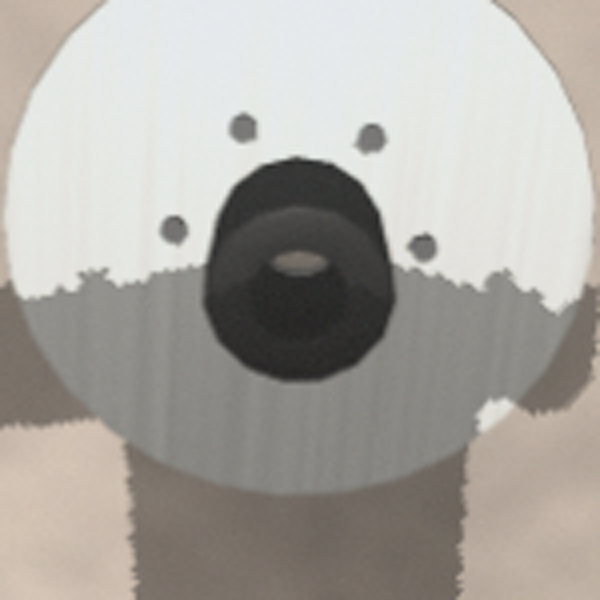

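Run:
```python
from h import *
c1=load('pics/w1.json');c=load('pics/w2.json')
def o(x0,y0,s,u,v): return [x0+(u+.5)/s-.5, y0+(v+.5)/s-.5]
b=o(180,140,4,299,293.5);a=o(195,105,5,298.5,347)
print(atz(c,b,52),tri([(c,b),(c1,a)]))
plan([448.5,328.5,30],126)
```

```text
[449.18605605 327.9453568   52.        ] (array([448.4423318 , 328.67317203,  54.58115283]), [0.17, 0.17])
row [-0.027, -0.101, 6.689] [0.013, 0.007, 0.016] from [449.1 329.3  96.9] [1.7994e+02 4.0000e-02 1.2608e+02] w 85.5 F [0.1 0.4 0.1] t 2.15
```

Emit:
{"op": "apply_moves", "data": {
  "steps": [
    [0,-0.1,2.5,0,0,0,0],
    [0,-0.1,4.5,0,0,0,0],
    [0,-0.1,6,0,0,0,0],
    [0,-0.1,6.65,0,0,0,0],
    [0,-0.1,6.65,0,0,0,0],
    [0,-0.1,6.65,0,0,0,0]
  ]
}}

```text
t: 2.75
tcp_pos: [448.9, 329.1, 31.2]
eef_rot: [179.9, 0.0, 126.1]
force: [0.4, 0.5, 0.5]
grip_width: 85.2
```

Emit:
{"op": "apply_moves", "data": {
  "newtons": 70,
  "steps": [
    [0,0,0,0,0,0,100],
    [0,0,0,0,0,0,255],
    [0,0,0,0,0,0,255],
    [0,0,0,0,0,0,255],
    [0,0,0,0,0,0,255],
    [0,0,0,0,0,0,255],
    [0,0,0,0,0,0,255],
    [0,0,0,0,0,0,255],
    [0,0,0,0,0,0,255],
    [0,0,0,0,0,0,255]
  ]
}}

```text
t: 3.75
tcp_pos: [449.1, 329.3, 32.2]
eef_rot: [179.8, 0.0, 126.1]
force: [-2.0, -1.9, 10.8]
grip_width: 32.8
```

Run:
```python
from h import *
snap('wrist','w3'); plan([448.5,328.5,240],126)
```

```text
row [-0.038, -0.035, -20.785] [0.031, 0.007, 0.013] from [449.1 329.2  32.2] [1.7984e+02 4.0000e-02 1.2607e+02] w 33.0 F [-3.2 -1.9 10.9] t 3.8
```

View pics/w3.png

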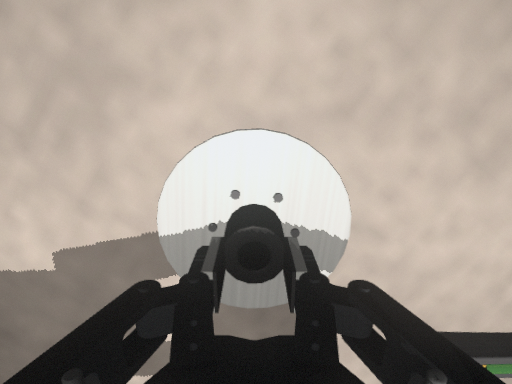

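Force is +10.8 N upward and the width reads 33, so the fingertips seem to have touched the plate while closing. I'll re-grip slightly higher.

Emit:
{"op": "apply_moves", "data": {
  "newtons": 70,
  "steps": [
    [0,0,0,0,0,0,60],
    [0,0,0,0,0,0,60],
    [0,0,0,0,0,0,60],
    [-0.05,0,-0.4,0,0,0,60],
    [-0.05,0,-0.4,0,0,0,60],
    [-0.05,0,-0.4,0,0,0,60]
  ]
}}

```text
t: 4.4
tcp_pos: [449.5, 328.9, 36.3]
eef_rot: [179.8, 0.0, 126.1]
force: [0.2, -0.2, 0.3]
grip_width: 65.1
```

Emit:
{"op": "apply_moves", "data": {
  "newtons": 70,
  "steps": [
    [0,0,0,0,0,0,255],
    [0,0,0,0,0,0,255],
    [0,0,0,0,0,0,255],
    [0,0,0,0,0,0,255],
    [0,0,0,0,0,0,255],
    [0,0,0,0,0,0,255],
    [0,0,0,0,0,0,255],
    [0,0,0,0,0,0,255]
  ]
}}

```text
t: 5.2
tcp_pos: [449.5, 328.9, 36.4]
eef_rot: [179.8, 0.0, 126.1]
force: [-1.5, -1.6, 4.4]
grip_width: 0.2
```

Run:
```python
from h import *
snap('wrist','w4'); plan([448.5,328.5,240],126)
```

```text
row [0.011, -0.042, -20.366] [0.034, 0.007, 0.013] from [449.5 328.9  36.3] [1.7983e+02 3.0000e-02 1.2607e+02] w -0.1 F [-2.4 -1.   3.6] t 5.25
```

View pics/w4.png

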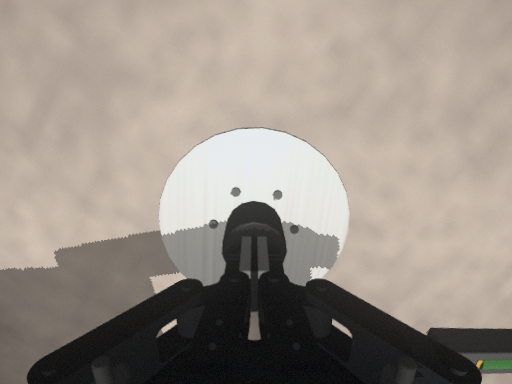

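Run:
```python
from h import *
c=load('pics/w4.json'); t=telemetry.sense()['tcp_pos']
print('tcp,tip,grasp',proj(c,np.array([t,t-[0,0,8],t+[0,0,11]])), 'neck top',proj(c,np.array([[448.5,328.5,52.]])))
crop('w4',180,170,150,120,5)
snap('scene','s4');crop('s4',280,70,130,120,6)
snap('side','d4');crop('d4',110,60,130,130,6)
```

```text
tcp,tip,grasp [[254.35683317 237.21476576]
 [254.30166262 231.68261254]
 [254.44088379 245.64352681]] neck top [[252.70225397 249.17994799]]
pics/w4_c180_170.png
pics/s4_c280_70.png
pics/d4_c110_60.png
```

View pics/w4_c180_170.png

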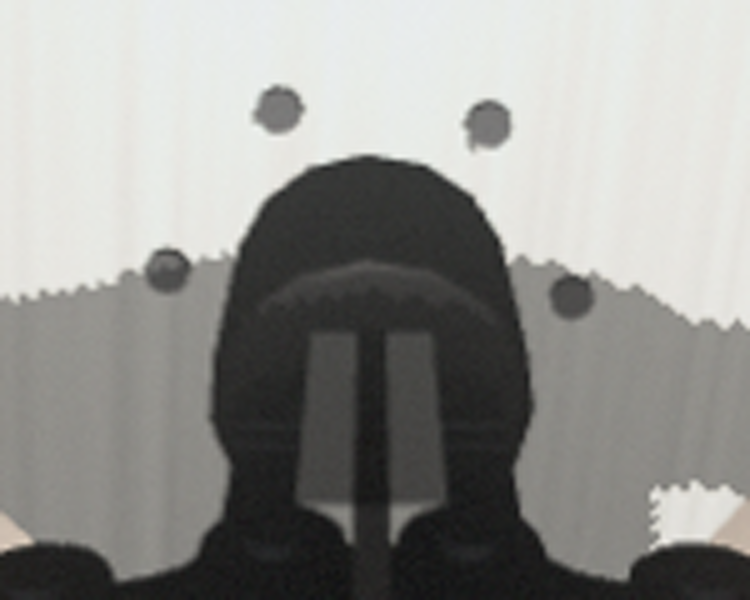

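View pics/s4_c280_70.png

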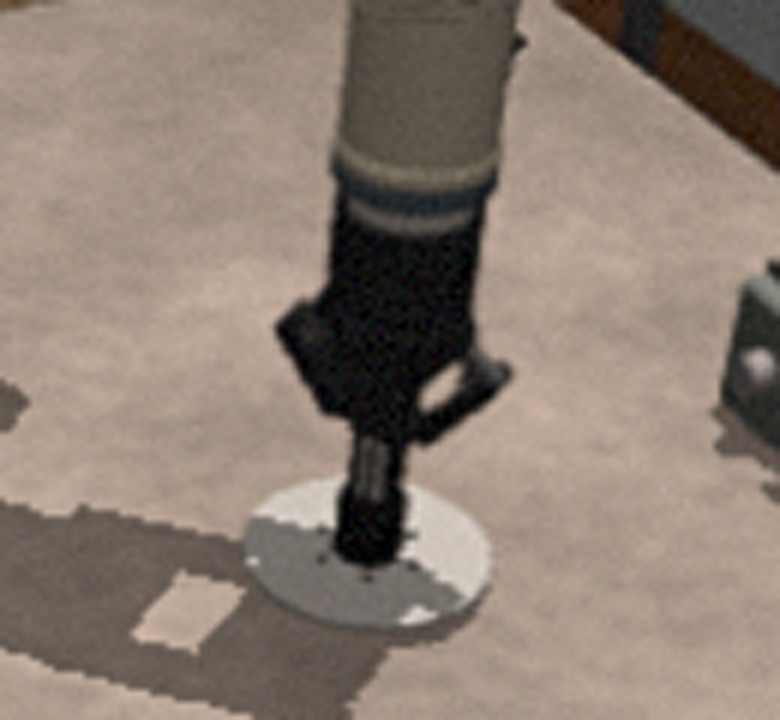

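View pics/d4_c110_60.png

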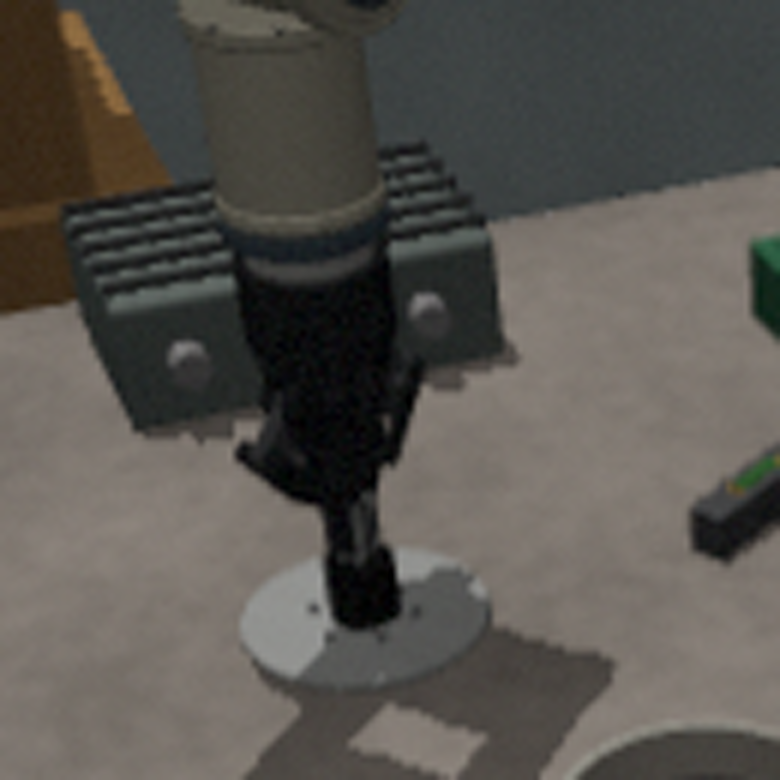

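Run:
```python
from h import *
t=telemetry.sense()['tcp_pos']
for n,x,y in [('s4',280,70),('d4',110,60)]:
    c=load(f'pics/{n}.json')
    for k in [28,36,52,60,80]:
        p=proj(c,np.array([[t[0],t[1],k]]))[0]; print(n,k,((p-[x,y])*6).round(0))
for n,x0,y0 in [('w3',195,195)]: crop(n,x0,y0,120,120,5)
crop('s4',315,130,55,50,12);crop('d4',150,130,55,50,12)
```

```text
s4 28 [367. 528.]
s4 36 [369. 516.]
s4 52 [372. 491.]
s4 60 [373. 479.]
s4 80 [377. 447.]
d4 28 [360. 591.]
d4 36 [358. 578.]
d4 52 [355. 553.]
d4 60 [353. 540.]
d4 80 [348. 508.]
pics/w3_c195_195.png
pics/s4_c315_130.png
pics/d4_c150_130.png
```

View pics/w3_c195_195.png

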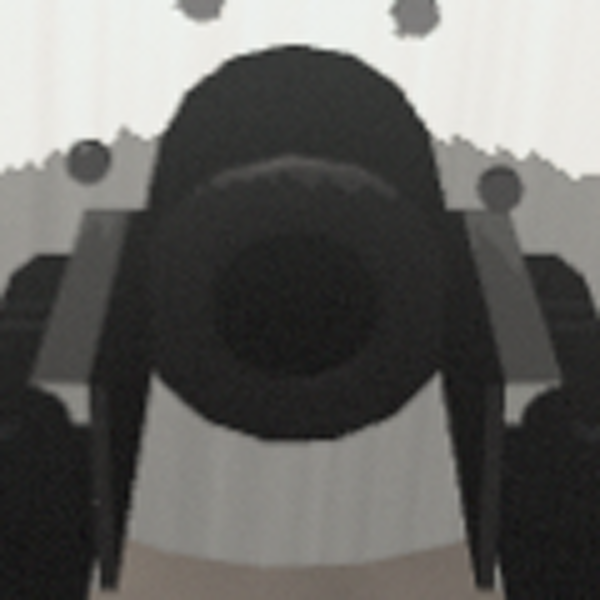

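View pics/s4_c315_130.png

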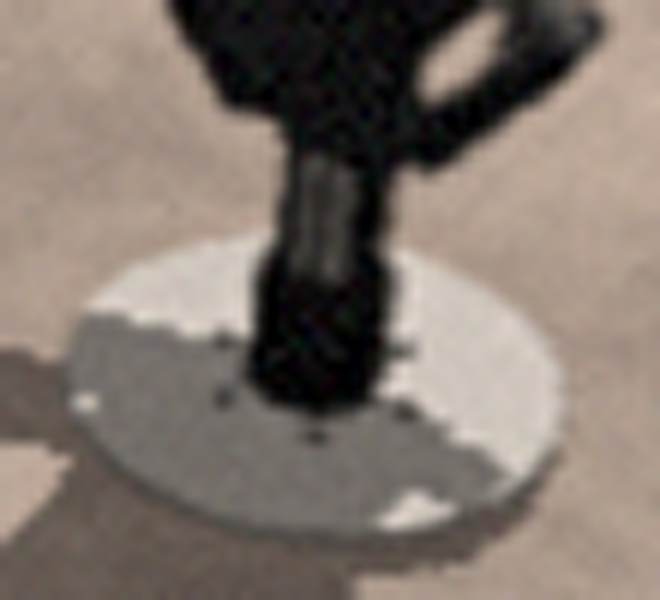

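View pics/d4_c150_130.png

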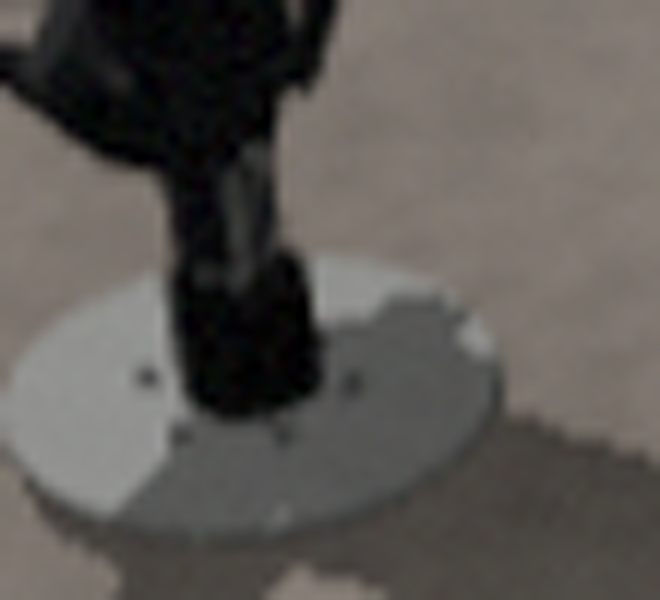

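Every view shows the fingertips on top of the neck, about 20 mm higher than the stated tip offset would put them. I'll raise the closed hand clear and triangulate the tips to check.

Emit:
{"op": "apply_moves", "data": {
  "steps": [
    [0,0,-5,0,0,0,255],
    [0,0,-8,0,0,0,255],
    [0,0,-8,0,0,0,255],
    [0,0,-8,0,0,0,255],
    [0,0,-8,0,0,0,255]
  ]
}}

```text
t: 5.85
tcp_pos: [448.6, 328.3, 115.2]
eef_rot: [179.9, 0.0, 126.1]
force: [-0.6, 0.1, -0.8]
grip_width: 0.1
```

Run:
```python
from h import *
print(telemetry.sense()['tcp_pos'],telemetry.sense()['grip_width'])
snap('scene','s5');snap('side','d5');snap('wrist','w5')
print(telemetry.sense()['tcp_pos'])
t=telemetry.sense()['tcp_pos']
for n,x,y in [('s5',310,90),('d5',140,80)]:
    crop(n,x,y,70,80,9)
    c=load(f'pics/{n}.json')
    for k in [-8,0,11]:
        p=proj(c,np.array([[t[0],t[1],t[2]+k]]))[0]; print(n,k,((p-[x,y]+.5)*9-.5).round(0))
crop('w5',180,170,150,120,5)
```

```text
[448.60511814 328.32547564 115.18261203] 0.06315550360522554
[448.58470144 328.3042012  115.04963753]
pics/s5_c310_90.png
s5 -8 [305. 428.]
s5 0 [308. 409.]
s5 11 [311. 382.]
pics/d5_c140_80.png
d5 -8 [243. 520.]
d5 0 [240. 499.]
d5 11 [236. 471.]
pics/w5_c180_170.png
```

View pics/s5_c310_90.png

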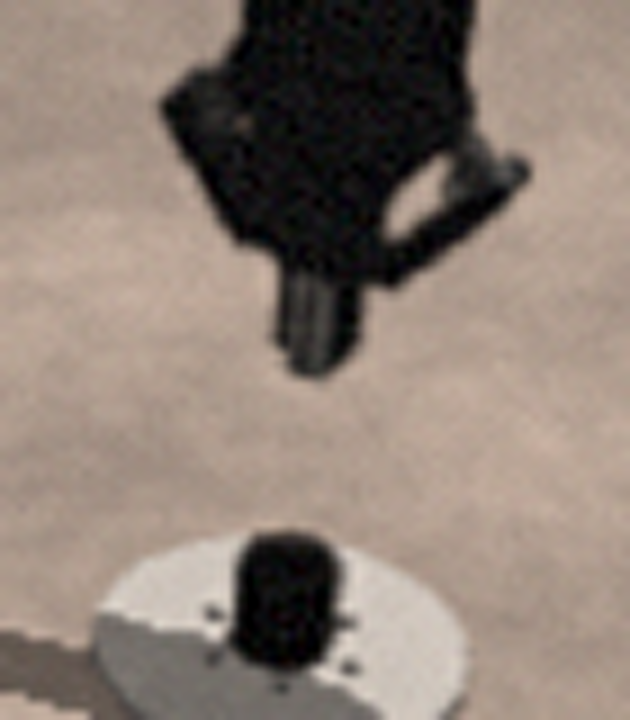

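View pics/d5_c140_80.png

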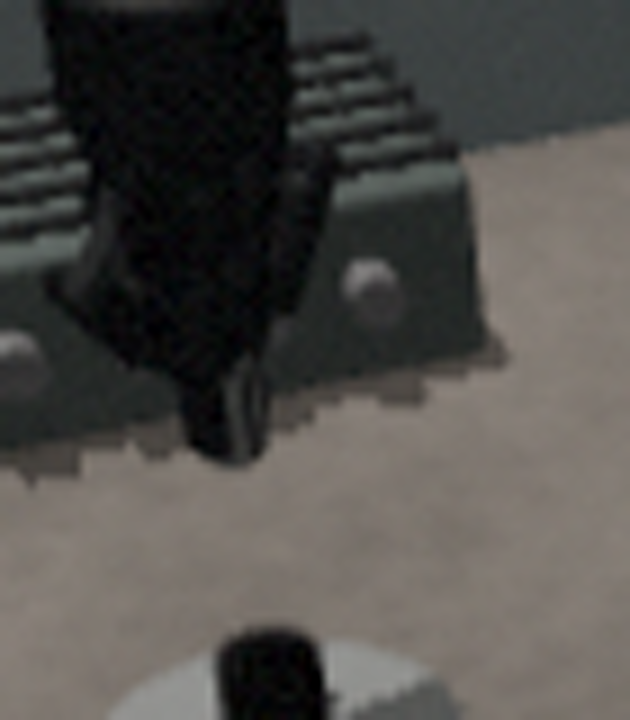

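View pics/w5_c180_170.png

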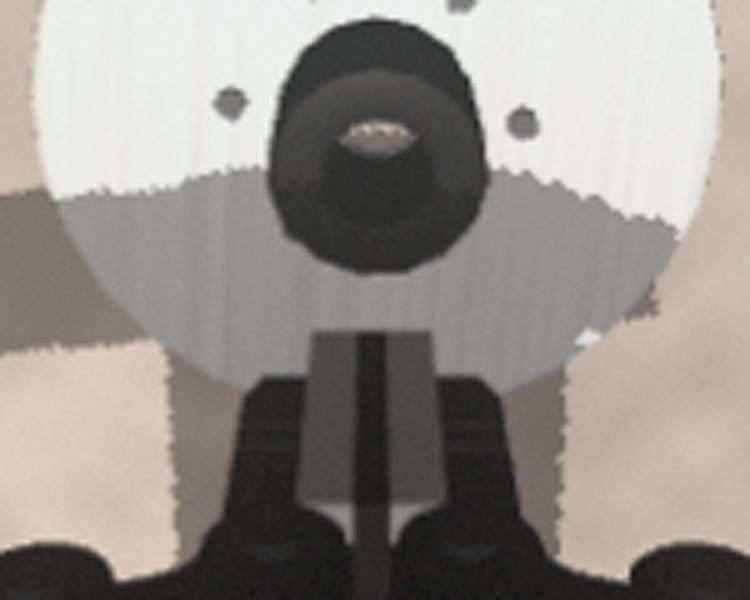

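Run:
```python
from h import *
c=load('pics/w5.json')
def o(x0,y0,s,u,v): return [x0+(u+.5)/s-.5, y0+(v+.5)/s-.5]
print(atz(c,o(180,170,5,378,171),52))
plan([449,328.5,6],126)
```

```text
[449.42538    328.37746119  52.        ]
row [-0.002, 0.037, 10.905] [0.009, 0.007, 0.013] from [448.6 328.3 115. ] [1.7996e+02 3.0000e-02 1.2607e+02] w -0.2 F [0.6 0.3 0. ] t 6.0
```

Emit:
{"op": "apply_moves", "data": {
  "newtons": 70,
  "steps": [
    [0,0,0,0,0,0,30],
    [0,0,0,0,0,0,30],
    [0,0,0,0,0,0,30],
    [0,0,0,0,0,0,30],
    [0,0,0,0,0,0,30],
    [0,0,0,0,0,0,30],
    [0,0.05,2,0,0,0,30],
    [0,0.05,4,0,0,0,30]
  ]
}}

```text
t: 6.8
tcp_pos: [449.7, 329.1, 75.3]
eef_rot: [179.8, 0.0, 126.1]
force: [-0.1, 0.2, 0.2]
grip_width: 75.0
```

Emit:
{"op": "apply_moves", "data": {
  "steps": [
    [0,0,2,0,0,0,30],
    [0,0,4,0,0,0,30],
    [0,0,6,0,0,0,30],
    [0,0,6.9,0,0,0,30],
    [0,0,6.9,0,0,0,30],
    [0,0,6.9,0,0,0,30]
  ]
}}

```text
t: 7.4
tcp_pos: [450.2, 329.4, 6.8]
eef_rot: [179.8, 0.0, 126.1]
force: [-1.2, 0.9, 0.4]
grip_width: 75.6
```

Emit:
{"op": "apply_moves", "data": {
  "newtons": 70,
  "steps": [
    [0,-0.1,0,0,0,0,120],
    [0,-0.1,0,0,0,0,255],
    [0,-0.1,0,0,0,0,255],
    [0,-0.1,0,0,0,0,255],
    [0,-0.1,0,0,0,0,255],
    [0,-0.1,0,0,0,0,255],
    [0,-0.1,0,0,0,0,255],
    [0,-0.1,0,0,0,0,255]
  ]
}}

```text
t: 8.2
tcp_pos: [449.8, 329.1, 7.9]
eef_rot: [179.7, 0.0, 126.0]
force: [-1.8, -0.8, 8.2]
grip_width: 35.4
```

Run:
```python
from h import *
plan([449,328.5,6],126); snap('wrist','w6')
```

```text
row [-0.004, -0.102, 0.19] [0.052, 0.005, 0.007] from [449.8 329.1   7.9] [1.7974e+02 3.0000e-02 1.2603e+02] w 35.4 F [-1.8 -0.8  8.2] t 8.2
```

View pics/w6.png

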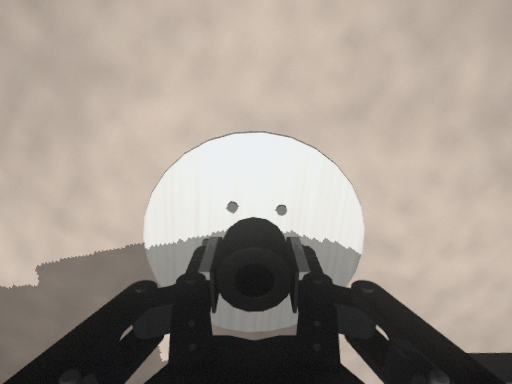

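Emit:
{"op": "apply_moves", "data": {
  "steps": [
    [0,0,-0.5,0,0,0,255],
    [0,0,-1,0,0,0,255],
    [0,0,-2,0,0,0,255],
    [0,0,-3,0,0,0,255],
    [0,0,-3,0,0,0,255],
    [0,0,-3,0,0,0,255]
  ]
}}

```text
t: 8.85
tcp_pos: [449.9, 329.2, 38.4]
eef_rot: [179.7, 0.0, 126.0]
force: [0.1, 0.1, -4.2]
grip_width: 35.4
```

Run:
```python
from h import *
plan([449,328.5,6],126); snap('side','d7'); crop('d7',100,60,130,120,6);snap('scene','s7'); crop('s7',280,60,130,120,6)
```

```text
row [-0.005, -0.13, 3.236] [0.061, 0.005, 0.008] from [449.9 329.2  38.4] [1.7969e+02 3.0000e-02 1.2604e+02] w 35.4 F [ 0.1  0.1 -4.2] t 8.85
pics/d7_c100_60.png
pics/s7_c280_60.png
```

View pics/d7_c100_60.png

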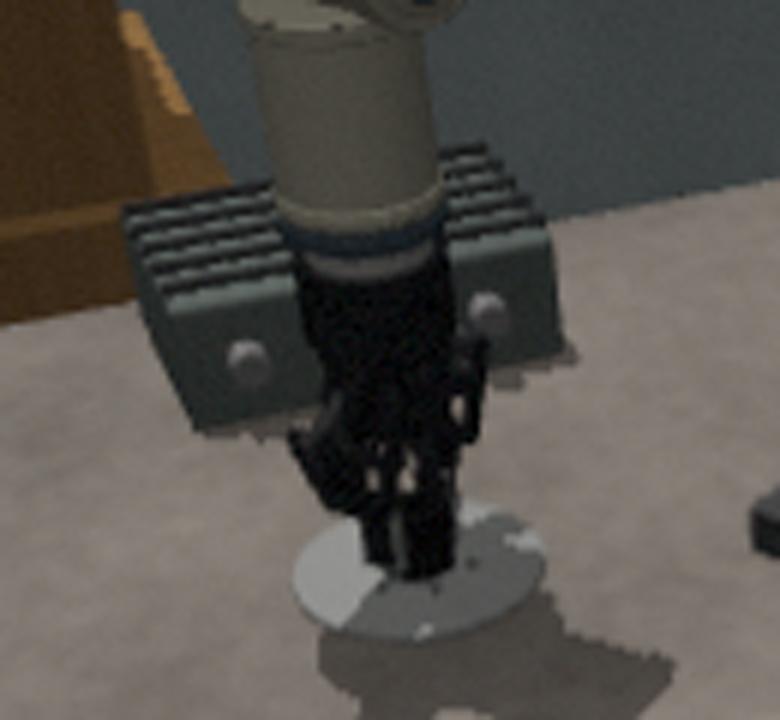

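View pics/s7_c280_60.png

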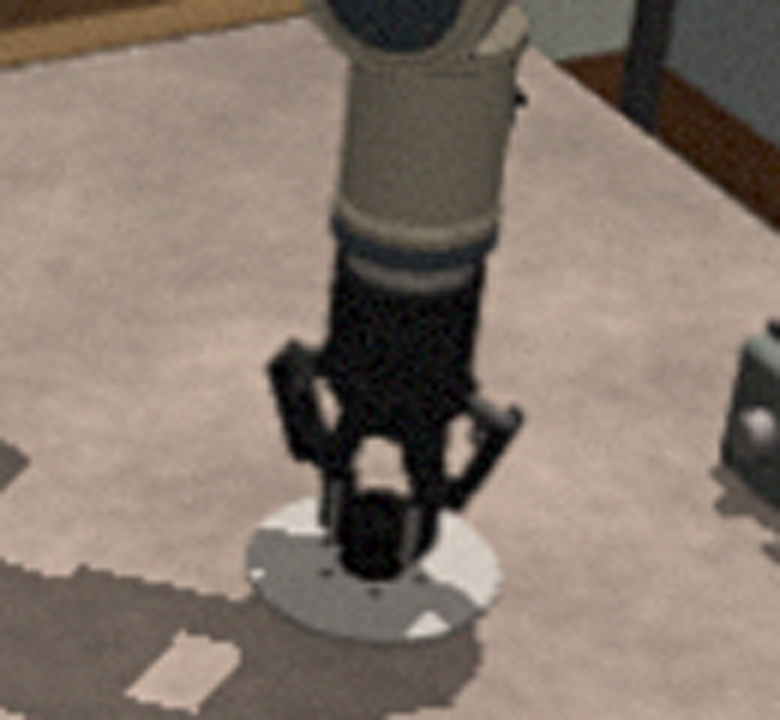

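Run:
```python
from h import *
plan([510,140,240],178)
```

```text
row [-18.847, -6.135, -20.243] [0.041, 0.026, -10.393] from [449.5 328.9  37.7] [1.7977e+02 3.0000e-02 1.2604e+02] w 35.3 F [ 0.   0.  -4.1] t 8.95
```

Emit:
{"op": "apply_moves", "data": {
  "steps": [
    [0,0,-3,0,0,0,255],
    [0,0,-6,0,0,0,255],
    [-1,0,-9,0,0,-1,255],
    [-3,-1,-12,0,0,-2,255],
    [-5,-1.5,-15,0,0,-3.2,255],
    [-8,-2.5,-18,0,0,-4.5,255],
    [-11,-3.5,-20,0,0,-5.8,255],
    [-14,-4.5,-20.2,0,0,-7.1,255],
    [-16,-5.2,-20.2,0,0,-8.4,255],
    [-17.8,-5.8,-20.2,0,0,-9.6,255],
    [-18.8,-6.1,-20.2,0,0,-10.4,255],
    [-18.8,-6.1,-20.2,0,0,-10.4,255],
    [-18.8,-6.1,-20.2,0,0,-10.4,255],
    [-18.8,-6.1,-20.2,0,0,-10.4,255]
  ]
}}

```text
t: 10.35
tcp_pos: [509.7, 141.1, 239.3]
eef_rot: [179.9, 0.2, 178.0]
force: [0.5, -1.0, -3.0]
grip_width: 35.1
```

Run:
```python
from h import *
print(telemetry.sense()['tcp_pos'],telemetry.sense()['eef_rot'],telemetry.sense()['grip_width'],telemetry.sense()['force'])
snap('wrist','w8')
```

```text
[509.65000984 141.14139455 239.2784214 ] [1.79869779e+02 1.65237178e-01 1.77965735e+02] 35.11412445075015 [ 0.46599817 -0.96413123 -3.049252  ]
```

View pics/w8.png

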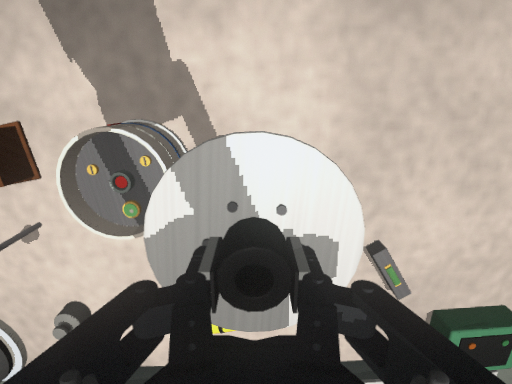

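Run:
```python
from h import *
crop('w8',50,110,140,140,5); crop('w8',135,120,240,220,3)
```

```text
pics/w8_c50_110.png
pics/w8_c135_120.png
```

View pics/w8_c50_110.png

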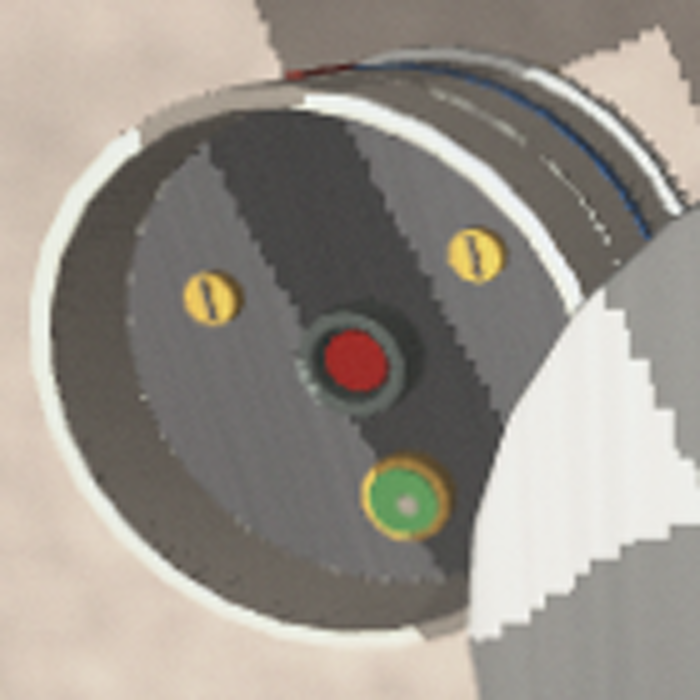

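View pics/w8_c135_120.png

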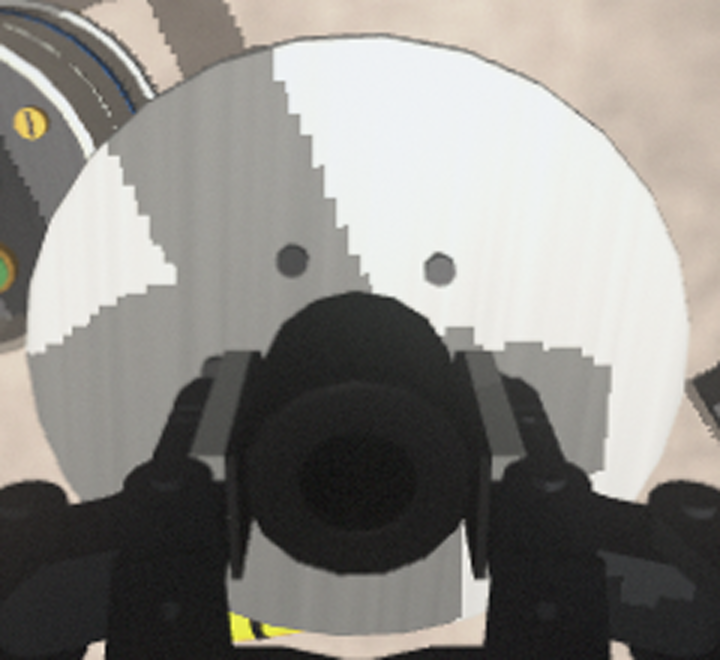

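```bash
cat >> h.py <<'E'
from scipy.optimize import least_squares
def circ(c,pts,r,x0,zfix=None,tilt=False):
    pts=np.array(pts,float)
    def f(q):
        z=zfix if zfix is not None else q[2]
        a=np.linspace(0,2*np.pi,181)
        d=np.zeros((181,3)); d[:,0]=r*np.cos(a); d[:,1]=r*np.sin(a)
        if tilt: d[:,2]=q[3]*d[:,0]+q[4]*d[:,1]
        P=proj(c,np.array([q[0],q[1],z])+d)
        out=[]
        for p in pts:
            D=P-p; i=np.argmin((D**2).sum(1)); j0=P[(i-1)%180]; t=P[(i+1)%180]-j0; n=np.array([-t[1],t[0]])/np.linalg.norm(t)
            out.append((p-P[i])@n)
        return np.array(out)
    x0=list(x0)+([0,0] if tilt else [])
    s=least_squares(f,x0,diff_step=1e-4,x_scale=1.0 if not tilt else [1,1,1,.01,.01]); return s.x.round(4 if tilt else 2),np.abs(s.fun).round(2)
def oc(x0,y0,s,L): return [[x0+(u+.5)/s-.5,y0+(v+.5)/s-.5] for u,v in L]
E
python3 - <<'E'
from h import *
c=load('pics/w8.json')
out=oc(50,110,5,[(30,330),(60,220),(135,128),(500,178),(45,430),(100,530),(180,598),(280,637),(400,643)])
for z in (None,105): print('can outer',circ(c,out,65,[510,-14,105],z))
inn=oc(50,110,5,[(50,330),(80,230),(150,143),(565,305),(500,215),(65,430),(120,525),(190,585),(280,622)])
for z in (None,105): print('can inner',circ(c,inn,60,[510,-14,105],z))
print('button',atz(c,oc(50,110,5,[(355,361)])[0],85))
pl=oc(135,120,3,[(373,35),(280,43),(150,103),(28,310),(80,180),(688,300),(650,180),(560,85),(460,48),(360,634)])
for z in (None,247.4): print('plate',circ(c,pl,67,[510,140,247],z))
print('plate tilt',circ(c,pl,67,[510,140,247],None,True))
nk=oc(135,120,3,[(244,480),(470,480),(358,574),(358,383),(262,410),(452,410)])
print('neck',circ(c,nk,19,[510,140,283],283.4))
E
```

```text
can outer (array([511.43, -16.05, 102.36]), array([0.15, 1.2 , 0.02, 0.73, 0.61, 1.18, 0.66, 0.55, 0.98]))
can outer (array([510.78, -14.11, 105.  ]), array([0.2 , 1.32, 0.3 , 0.1 , 0.56, 1.07, 0.44, 0.9 , 1.55]))
can inner (array([511.09, -14.1 , 105.7 ]), array([0.13, 1.03, 0.8 , 0.41, 0.46, 0.34, 0.54, 0.23, 0.65]))
can inner (array([511.21, -14.55, 105.  ]), array([0.09, 1.  , 0.84, 0.58, 0.32, 0.4 , 0.63, 0.34, 0.51]))
button [510.19887101 -14.52427775  85.        ]
plate (array([510.51, 141.71, 246.02]), array([0.48, 0.04, 0.07, 0.86, 0.93, 1.45, 0.5 , 1.92, 0.5 , 0.22]))
plate (array([510.43, 141.71, 247.  ]), array([0.41, 0.01, 0.21, 0.06, 1.31, 2.24, 0.08, 1.8 , 0.47, 1.21]))
plate tilt (array([ 5.105271e+02,  1.425104e+02,  2.459767e+02, -9.000000e-04,
       -6.540000e-02]), array([0.59, 0.4 , 0.79, 0.1 , 0.43, 0.38, 0.2 , 1.07, 1.07, 0.1 ]))
neck (array([509.95, 140.6 , 283.  ]), array([1.99, 1.97, 1.05, 2.57, 1.23, 1.19]))
```

```bash
cat >> h.py <<'E'
def edges(tag,c,X,r,angs,w=6):
    im=cv2.imread(f'pics/{tag}.png').astype(np.float32)
    a=np.radians(angs); P=proj(c,np.array(X)+np.c_[r*np.cos(a),r*np.sin(a),0*a]); C=proj(c,np.array([X]))[0]
    out=[];ss=np.arange(-w,w+.01,.25)
    for p in P:
        n=(p-C)/np.linalg.norm(p-C); q=(p+ss[:,None]*n).astype(np.float32)
        v=cv2.remap(im,q[:,0].reshape(1,-1),q[:,1].reshape(1,-1),cv2.INTER_LINEAR)[0]
        v=cv2.GaussianBlur(v,(1,5),1); g=np.linalg.norm(v[4:]-v[:-4],axis=1); i=g.argmax(); out.append(list(p+ss[i+2]*n)+[g[i]])
    return np.array(out)
E
python3 - <<'E'
from h import *
c=load('pics/w8.json')
angs=np.arange(0,360,8)
E=edges('w8',c,[510.5,141.7,246.5],67,angs)
im=cv2.imread('pics/w8.png'); im=cv2.resize(im[120:340,120:380],None,fx=3,fy=3)
for k,(u,v,g) in enumerate(E):
    cv2.circle(im,(int((u-120+.5)*3),int((v-120+.5)*3)),3,(0,0,255) if g>40 else (255,0,0),-1); cv2.putText(im,str(angs[k]),(int((u-120)*3)+5,int((v-120)*3)),0,.35,(255,0,255),1)
cv2.imwrite('pics/w8e.png',im)
E
```

```text
(no output)
```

View pics/w8e.png

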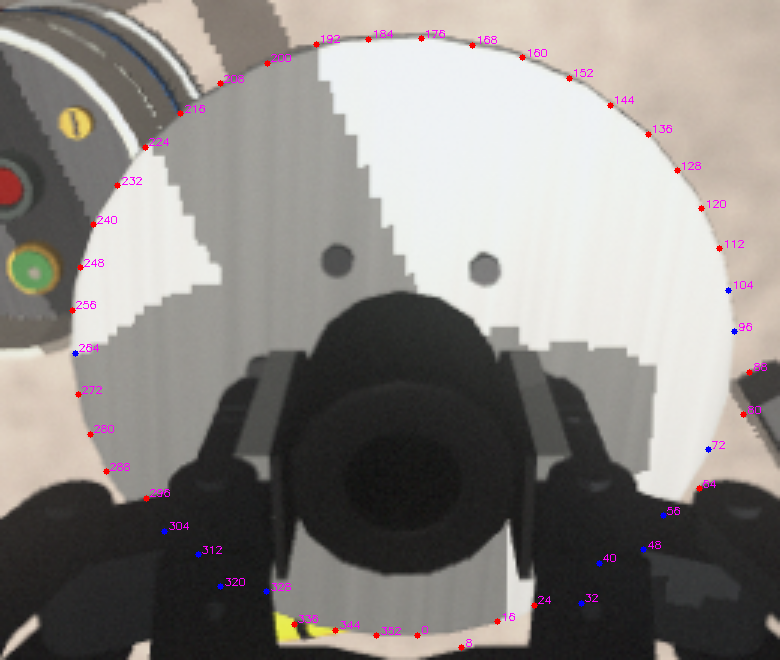

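Run:
```python
from h import *
c=load('pics/w8.json')
angs=np.array(list(range(104,265,4))+list(range(272,294,4))+[336,344,352,0,16])
E=edges('w8',c,[510.5,141.7,246.5],67,angs,4)[:,:2]
for T in (False,True):
    x,r=circ(c,E,67,[510.5,141.7,246.5],None,T); print(x,r.max(),np.median(r))
ca=np.array([60,70,80,90,100,110,120,130,140,150,160,170,180,190,200,300,310,320,330,340,350,0,10,20,30,40,50])*1.0
for r in (65,60):
  E=edges('w8',c,[510.7,-14.3,105],r,np.arange(180,420,6),3)
  m=E[:,2]>40; 
  x,rr=circ(c,E[m,:2],r,[510.7,-14.3,105],105); print(r,m.sum(),x,rr.max(),np.median(rr))
```

```text
[511.11 140.56 245.84] 2.19 0.335
[5.110888e+02 1.404182e+02 2.457400e+02 8.700000e-03 8.700000e-03] 2.2 0.32
65 11 [510.76 -13.36 105.  ] 1.97 0.85
60 35 [510.15 -14.18 105.  ] 0.66 0.14
```

Run:
```python
from h import *
plan([508.8,-13.6,150],178)
```

```text
row [-0.423, -15.496, 8.904] [0.026, 0.035, 0.0] from [509.7 141.2 239.4] [179.87   0.18 178.  ] w 35.4 F [-0.2  0.2 -3.4] t 10.4
```

Emit:
{"op": "apply_moves", "data": {
  "steps": [
    [-0.1,-4,0,0.03,0.03,0,255],
    [-0.2,-8,0,0.03,0.03,0,255],
    [-0.3,-12,1,0.03,0.03,0,255],
    [-0.4,-15.5,3,0.03,0.03,0,255],
    [-0.42,-15.5,6,0.03,0.03,0,255],
    [-0.42,-15.5,8.2,0.03,0.03,0,255],
    [-0.42,-15.5,8.9,0.03,0.03,0,255],
    [-0.42,-15.5,8.9,0.03,0.03,0,255],
    [-0.42,-15.5,8.9,0.03,0.03,0,255]
  ]
}}

```text
t: 11.3
tcp_pos: [509.5, -13.2, 151.0]
eef_rot: [-180.0, 0.1, 178.0]
force: [0.5, -0.4, -3.3]
grip_width: 35.2
```

Run:
```python
from h import *
plan([508.8,-13.6,125],178)
snap('scene','s9');snap('side','d9');crop('s9',190,110,110,110,6);crop('d9',170,130,120,110,6)
```

```text
row [0.078, -0.043, 2.597] [-0.004, 0.02, 0.007] from [509.5 -13.2 151. ] [-1.7998e+02  1.0000e-01  1.7803e+02] w 35.2 F [ 0.5 -0.4 -3.3] t 11.3
pics/s9_c190_110.png
pics/d9_c170_130.png
```

View pics/s9_c190_110.png

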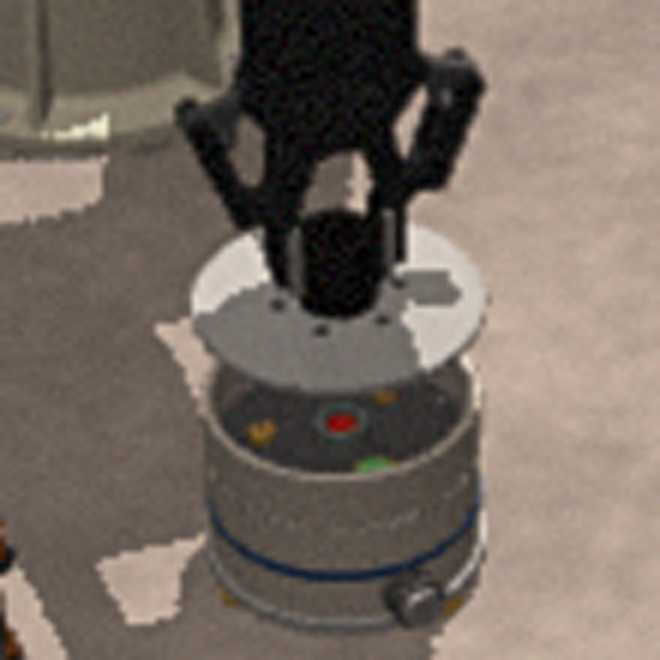

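View pics/d9_c170_130.png

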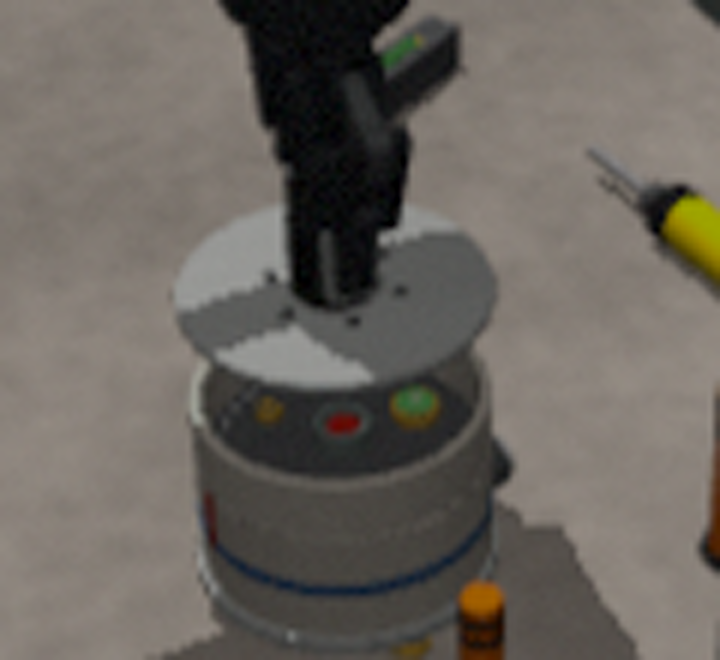

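Run:
```python
from h import *
for n,ref in (('s9','scene0'),('d9','side0')):
    c=load(f'pics/{n}.json')
    E=edges(n,c,[510.5,-13.8,157.5],67,np.arange(0,360,6),3); m=E[:,2]>35
    x,r=circ(c,E[m,:2],67,[510.5,-13.8,157.5],157.5); k=r<1
    x,r=circ(c,E[m,:2][k],67,[510.5,-13.8,157.5],157.5); print(n,'plate',x,k.sum(),np.median(r))
    for R in (65,60):
        E=edges(ref,c,[510.5,-14,105],R,np.arange(0,360,6),2); m=E[:,2]>25
        x,r=circ(c,E[m,:2],R,[510.5,-14,105],105); k=r<.7
        x,r=circ(c,E[m,:2][k],R,[510.5,-14,105],105); print(ref,R,x,k.sum(),np.median(r))
```

```text
s9 plate [508.27 -13.28 157.5 ] 46 0.22
scene0 65 [511.47 -14.19 105.  ] 30 0.48
scene0 60 [510.63 -14.08 105.  ] 39 0.24
d9 plate [510.05 -13.98 157.5 ] 24 0.32
side0 65 [510.85 -17.92 105.  ] 32 0.35
side0 60 [509.77 -13.95 105.  ] 52 0.28500000000000003
```

Emit:
{"op": "apply_moves", "data": {
  "steps": [
    [0,-0.04,1,0,0.02,0,255],
    [0,-0.04,2,0,0.02,0,255],
    [0,-0.04,3,0,0.02,0,255],
    [0,-0.04,3.4,0,0.02,0,255],
    [0,-0.04,3.7,0,0.02,0,255],
    [0,-0.04,3.9,0,0.02,0,255],
    [0,-0.04,4.1,0,0.02,0,255],
    [0,-0.04,4.2,0,0.02,0,255],
    [0,-0.04,4.2,0,0.02,0,255]
  ]
}}

```text
t: 12.3
tcp_pos: [509.9, -13.7, 109.3]
eef_rot: [-180.0, 0.1, 178.0]
force: [0.1, -0.2, -3.9]
grip_width: 35.1
```

Emit:
{"op": "apply_moves", "data": {
  "steps": [
    [0,0,0.2,0,0,0,255],
    [0,0,0.4,0,0,0,255],
    [0,0,0.55,0,0,0,255],
    [0,0,0.65,0,0,0,255],
    [0,0,0.65,0,0,0,255]
  ]
}}

```text
t: 12.8
tcp_pos: [509.9, -13.8, 103.1]
eef_rot: [-180.0, 0.1, 178.0]
force: [-1.8, -1.1, 1.8]
grip_width: 35.2
```

Emit:
{"op": "apply_moves", "data": {
  "steps": [
    [0,0,0.05,0,0,0,255],
    [0,0,0.1,0,0,0,255],
    [0,0,0.1,0,0,0,255]
  ]
}}

```text
t: 13.1
tcp_pos: [509.9, -13.8, 103.0]
eef_rot: [-180.0, 0.1, 178.0]
force: [-4.7, -0.0, 11.8]
grip_width: 35.1
```

Run:
```python
from h import *
plan([508.8,-13.6,103],178)
snap('scene','s10');snap('side','d10');crop('s10',200,130,90,90,7);crop('d10',180,150,100,100,7)
```

```text
row [0.11, 0.012, 0.004] [-0.004, 0.011, 0.006] from [509.9 -13.8 103. ] [-1.7998e+02  6.0000e-02  1.7803e+02] w 35.1 F [-4.7 -0.  11.8] t 13.1
pics/s10_c200_130.png
pics/d10_c180_150.png
```

View pics/s10_c200_130.png

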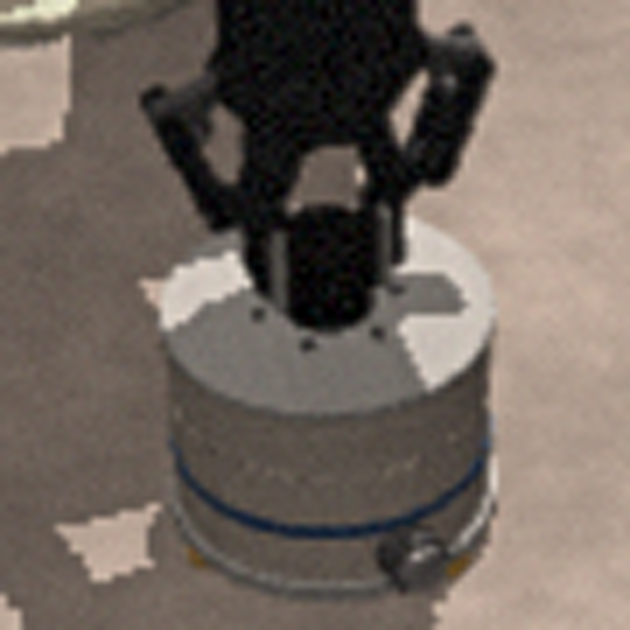

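View pics/d10_c180_150.png

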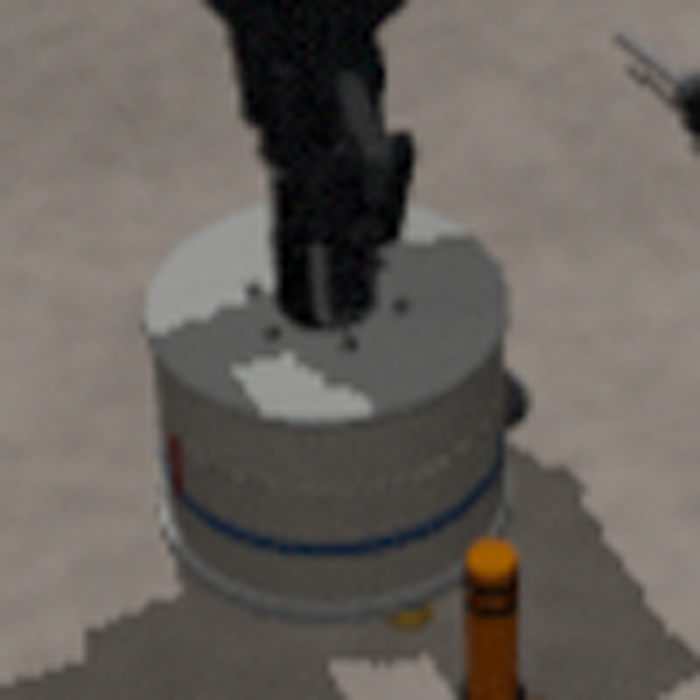

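Both views show it seated flush on the rim, with the force up to 12 N. I'll release it, then rise.

Emit:
{"op": "apply_moves", "data": {
  "steps": [
    [0,0,-0.05,0,0,0,255],
    [0,0,-0.05,0,0,0,60],
    [0,0,-0.05,0,0,0,60],
    [0,0,-0.05,0,0,0,60],
    [0,0,-0.05,0,0,0,60],
    [0,0,-0.05,0,0,0,60],
    [0,0,-2,0,0,0,60],
    [0,0,-5,0,0,0,60],
    [0,0,-9,0,0,0,60],
    [0,0,-12,0,0,0,60],
    [0,0,-12,0,0,0,60],
    [0,0,-12,0,0,0,60],
    [0,0,-12,0,0,0,60]
  ]
}}

```text
t: 14.5
tcp_pos: [509.0, -13.7, 221.9]
eef_rot: [-180.0, -0.0, 178.0]
force: [0.4, -0.4, 0.2]
grip_width: 65.3
```

Run:
```python
from h import *
plan([508.8,-13.6,103],178)
snap('scene','s11');snap('side','d11');snap('wrist','w11');crop('s11',200,130,90,90,7);crop('d11',180,150,100,100,7)
```

```text
row [0.01, 0.013, 11.891] [-0.004, -0.008, 0.006] from [509.  -13.7 221.9] [-1.7998e+02 -4.0000e-02  1.7803e+02] w 65.3 F [ 0.4 -0.4  0.2] t 14.5
pics/s11_c200_130.png
pics/d11_c180_150.png
```

View pics/s11_c200_130.png

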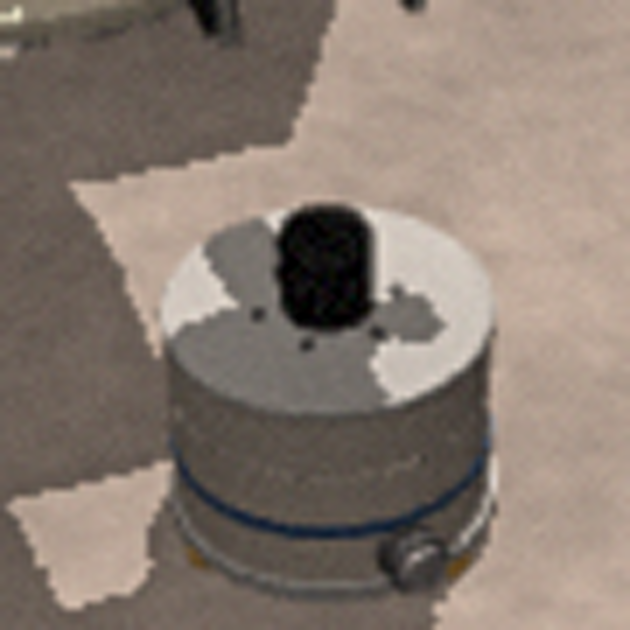

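View pics/d11_c180_150.png

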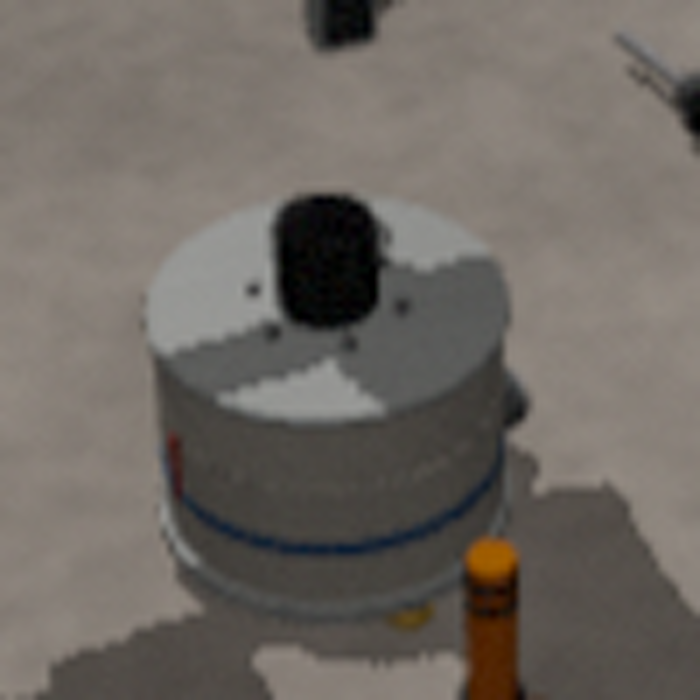

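View pics/w11.png

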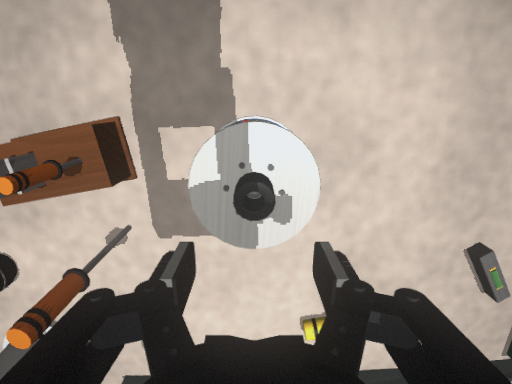

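Run:
```python
from h import *
c=load('pics/w11.json')
E=edges('w11',c,[510.5,-14,111],67,np.arange(100,300,5),4); m=E[:,2]>30
for T in(False,True):
    x,r=circ(c,E[m,:2],67,[510.5,-14,111],None,T);k=r<1
    x,r=circ(c,E[m,:2][k],67,[510.5,-14,111],None,T); print(x,k.sum(),np.median(r))
for n in('s11','d11'):
    c=load(f'pics/{n}.json'); E=edges(n,c,[510.5,-14,111],67,np.arange(0,360,6),3); m=E[:,2]>25
    x,r=circ(c,E[m,:2],67,[510.5,-14,111],111);k=r<.8
    x,r=circ(c,E[m,:2][k],67,[510.5,-14,111],111); print(n,x,k.sum(),np.median(r))
crop('w11',215,150,80,80,8)
```

```text
[510.89 -14.32 102.46] 21 0.3
[ 5.107122e+02 -1.482630e+01  1.108501e+02  4.199000e-01  6.130000e-02] 25 0.35
s11 [509.84 -14.12 111.  ] 50 0.14500000000000002
d11 [510.19 -14.82 111.  ] 30 0.22
pics/w11_c215_150.png
```

View pics/w11_c215_150.png

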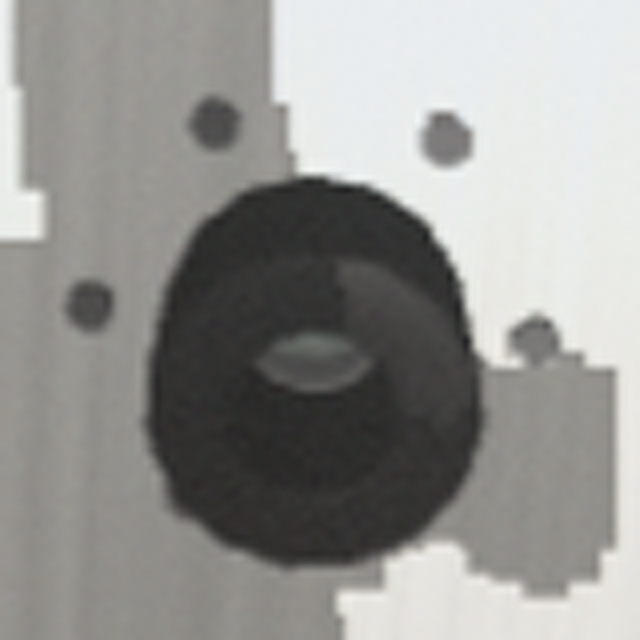

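Run:
```python
from h import *
c=load('pics/w11.json')
print(atz(c,oc(215,150,8,[(315.5,410)])[0],147))
S,D=load('pics/s11.json'),load('pics/d11.json')
a=oc(200,130,7,[(328,222)])[0]; b=oc(180,150,7,[(330,213)])[0]
print(tri([(S,a),(D,b),(c,oc(215,150,8,[(315.5,410)])[0])]))
crop('w11',0,120,140,110,5)
```

```text
[510.33839585 -13.9709108  147.        ]
(array([510.79705403, -13.46777406, 150.9962474 ]), [1.83, 2.22, 1.8])
pics/w11_c0_120.png
```

View pics/w11_c0_120.png

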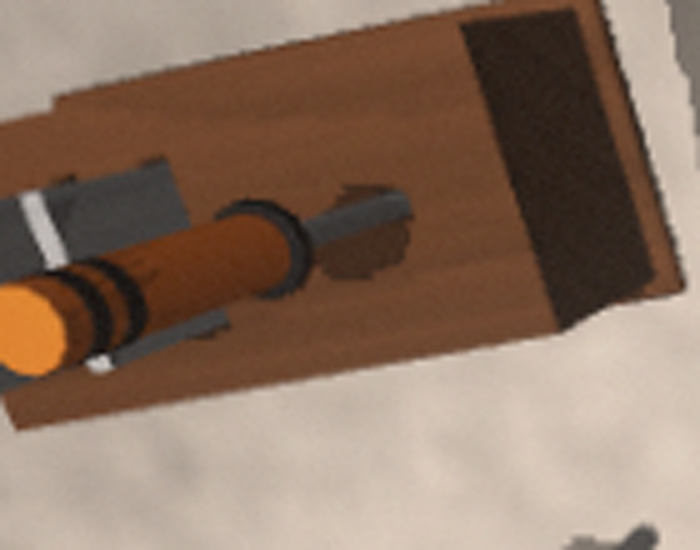

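Run:
```python
from h import *
plan([482.5,-219,222],178)
```

```text
row [1.947, -20.61, -0.011] [-0.004, -0.014, 0.006] from [509.  -13.7 221.8] [-1.7998e+02 -7.0000e-02  1.7803e+02] w 65.0 F [ 0.4 -0.4  0.5] t 14.65
```

Emit:
{"op": "apply_moves", "data": {
  "steps": [
    [0.5,-4,-0.5,0,0,0,60],
    [0.9,-8,-0.5,0,0,0,60],
    [1.3,-12,-0.5,0,0,0,60],
    [1.6,-16,-0.5,0,0,0,60],
    [1.95,-19,0,0,0,0,60],
    [1.95,-20.6,0,0,0,0,60],
    [1.95,-20.6,0,0,0,0,60],
    [1.95,-20.6,0,0,0,0,60]
  ]
}}

```text
t: 15.45
tcp_pos: [482.4, -218.3, 221.5]
eef_rot: [180.0, -0.1, 178.0]
force: [0.4, 0.5, 0.4]
grip_width: 65.5
```

Run:
```python
from h import *
snap('wrist','w12'); print(telemetry.sense()['tcp_pos'])
```

```text
[ 482.51564486 -217.93643592  221.62055705]
```

View pics/w12.png

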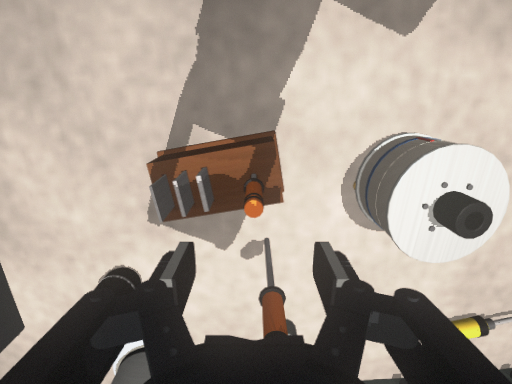

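Run:
```python
from h import *
crop('w12',215,160,80,70,9)
```

```text
pics/w12_c215_160.png
```

View pics/w12_c215_160.png

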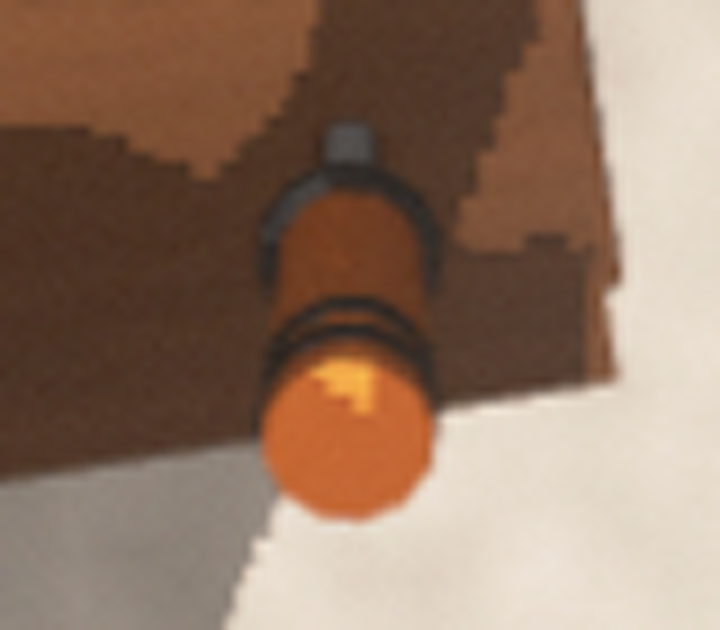

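Run:
```python
from h import *
c=load('pics/w12.json')
p=oc(215,160,9,[(348.5,438),(349,130),(351,255)])
print(atz(c,p[0],168),atz(c,p[1],62),atz(c,p[2],108))
S,D=load('pics/scene0.json'),load('pics/side0.json')
print(tri([(S,oc(120,130,5,[(245,190)])[0]),(D,oc(190,170,6,[(361,352)])[0]),(c,p[0])]))
plan([482.5,-218.5,102],178)
```

```text
[ 482.78219317 -219.11792667  168.        ] [ 480.06995577 -219.08758065   62.        ] [ 483.36729438 -218.93276136  108.        ]
(array([ 482.44418747, -218.64170314,  170.21804543]), [0.41, 0.41, 0.64])
row [-0.022, -0.062, 11.962] [0.005, -0.021, 0.008] from [ 482.5 -217.9  221.6] [ 1.7997e+02 -1.0000e-01  1.7804e+02] w 65.7 F [ 0.5 -0.3  0.3] t 15.5
```

Emit:
{"op": "apply_moves", "data": {
  "newtons": 60,
  "steps": [
    [0,-0.1,3,0,-0.02,0,60],
    [0,-0.1,6,0,-0.02,0,60],
    [0,-0.1,9,0,-0.02,0,60],
    [0,-0.1,11,0,-0.02,0,60],
    [0,-0.1,12,0,-0.02,0,60],
    [0,-0.1,12,0,-0.02,0,60],
    [0,-0.1,12,0,-0.02,0,60]
  ]
}}

```text
t: 16.2
tcp_pos: [483.0, -218.6, 102.4]
eef_rot: [180.0, 0.0, 178.1]
force: [1.1, 0.3, 0.4]
grip_width: 65.3
```

Run:
```python
from h import *
plan([482.5,-218.5,102],178)
snap('wrist','w13');snap('side','d13');crop('d13',190,120,130,130,6)
```

```text
row [0.049, 0.007, 0.043] [0.002, 0.01, 0.017] from [ 483.  -218.6  102.4] [1.7999e+02 5.0000e-02 1.7809e+02] w 65.3 F [1.1 0.3 0.4] t 16.2
pics/d13_c190_120.png
```

View pics/w13.png

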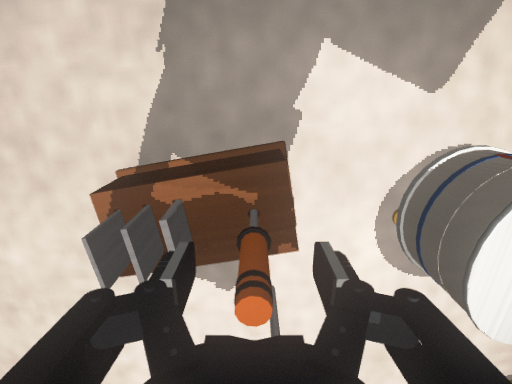

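View pics/d13_c190_120.png

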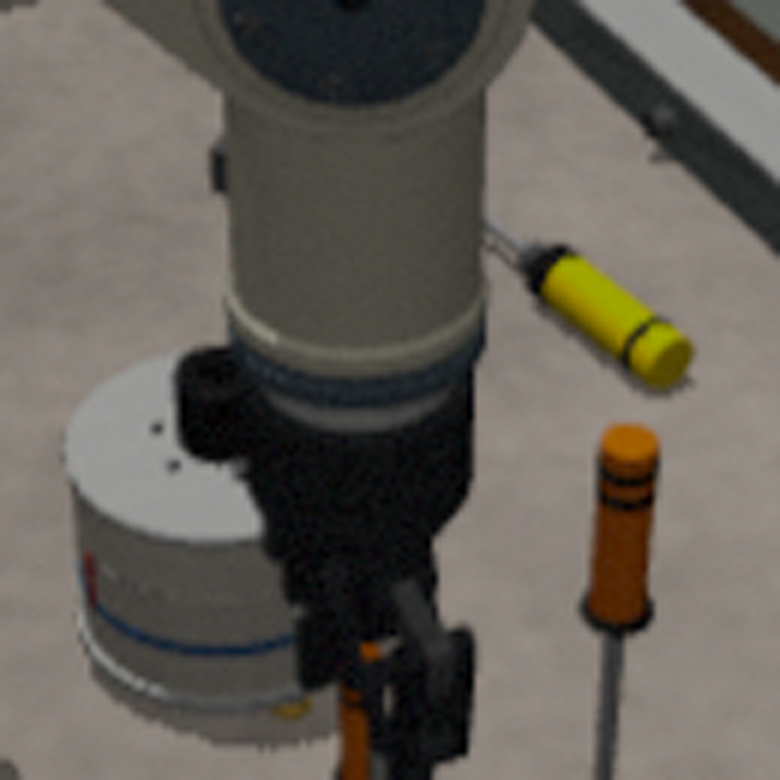

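Emit:
{"op": "apply_moves", "data": {
  "newtons": 60,
  "steps": [
    [0,0,0,0,0,0,200],
    [0,0,0,0,0,0,255],
    [0,0,0,0,0,0,255],
    [0,0,0,0,0,0,255],
    [0,0,0,0,0,0,255],
    [0,0,0,0,0,0,255],
    [0,0,0,0,0,0,255],
    [0,0,0,0,0,0,255]
  ]
}}

```text
t: 17.1
tcp_pos: [483.6, -219.1, 103.2]
eef_rot: [-180.0, 0.1, 178.1]
force: [0.1, -0.2, 6.6]
grip_width: 15.2
```

Run:
```python
from h import *
plan([482.5,-218.5,222],178)
snap('wrist','w14')
```

```text
row [0.079, 0.053, -11.875] [-0.006, 0.029, 0.011] from [ 483.6 -219.1  103.2] [-1.7997e+02  1.5000e-01  1.7806e+02] w 15.2 F [ 0.1 -0.2  6.6] t 17.1
```

View pics/w14.png

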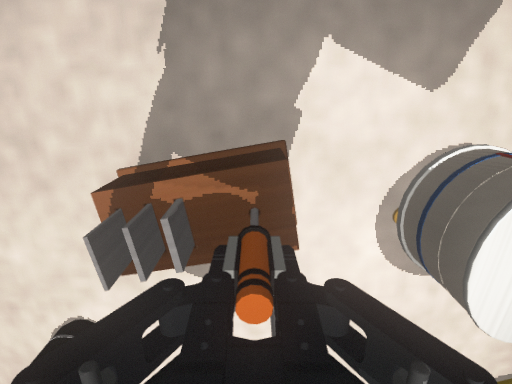

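Emit:
{"op": "apply_moves", "data": {
  "steps": [
    [0,0,-1,0,0,0,255],
    [0,0,-3,0,0,0,255],
    [0,0,-5,0,0,0,255],
    [0,0,-7,0,0,0,255],
    [0,0,-10,0,0,0,255],
    [0,0,-13,0,0,0,255],
    [0,0,-16,0,0,0,255],
    [0,0,-18,0,0,0,255],
    [0,0,-18,0,0,0,255],
    [0,0,-18,0,0,0,255]
  ]
}}

```text
t: 18.15
tcp_pos: [482.9, -219.0, 283.2]
eef_rot: [-180.0, 0.2, 178.1]
force: [-0.2, 0.5, -0.8]
grip_width: 14.8
```

Run:
```python
from h import *
plan([510,-14,283],178)
snap('scene','s15');snap('side','d15');snap('wrist','w15')
```

```text
row [-2.015, 20.578, 0.012] [-0.008, 0.032, 0.011] from [ 482.9 -219.   283.2] [-1.7996e+02  1.6000e-01  1.7805e+02] w 14.8 F [-0.2  0.5 -0.8] t 18.15
```

View pics/s15.png

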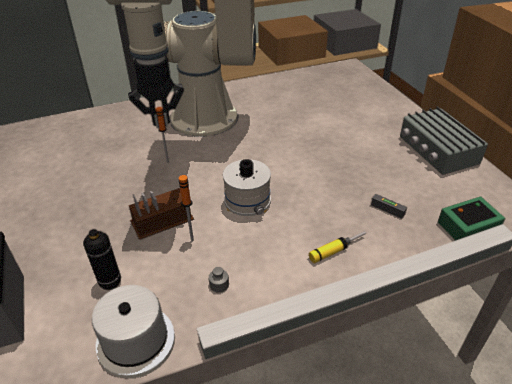

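View pics/d15.png

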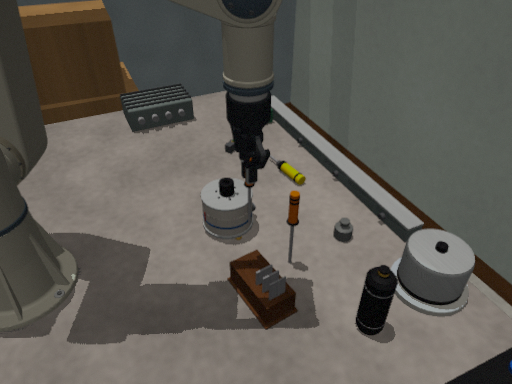

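View pics/w15.png

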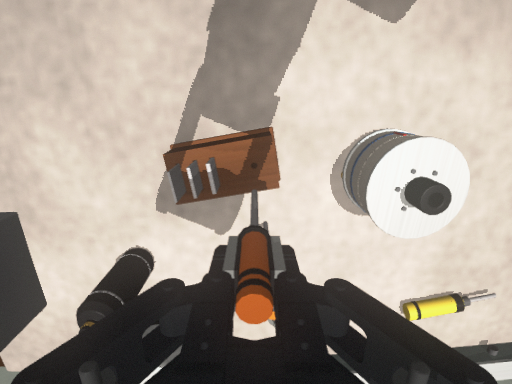

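Run:
```python
from h import *
crop('s15',130,90,70,80,9);crop('d15',220,130,60,90,8);crop('w15',215,180,80,150,5)
```

```text
pics/s15_c130_90.png
pics/d15_c220_130.png
pics/w15_c215_180.png
```

View pics/s15_c130_90.png

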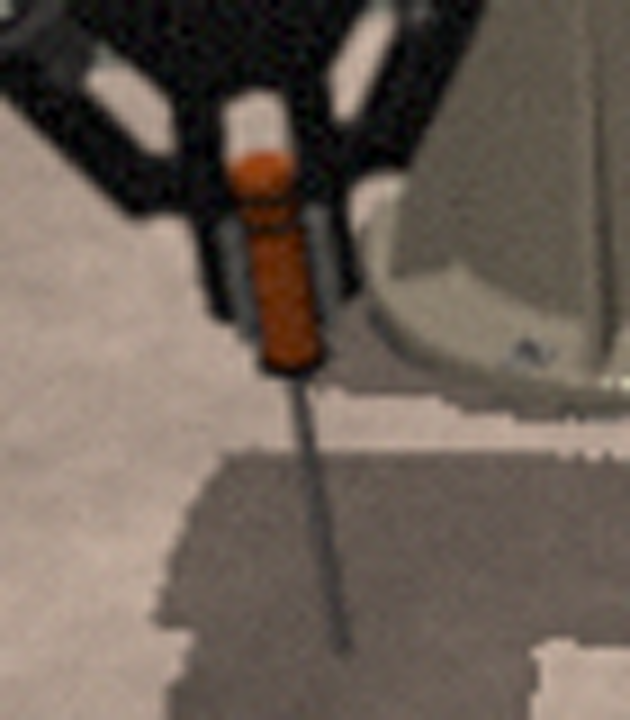

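View pics/d15_c220_130.png

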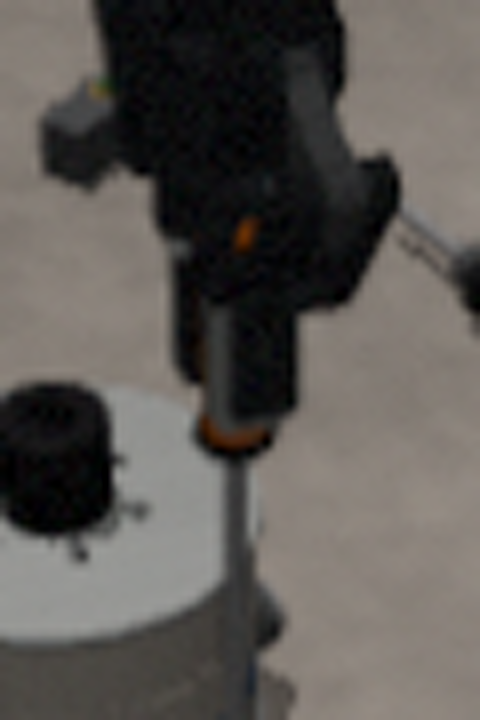

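View pics/w15_c215_180.png

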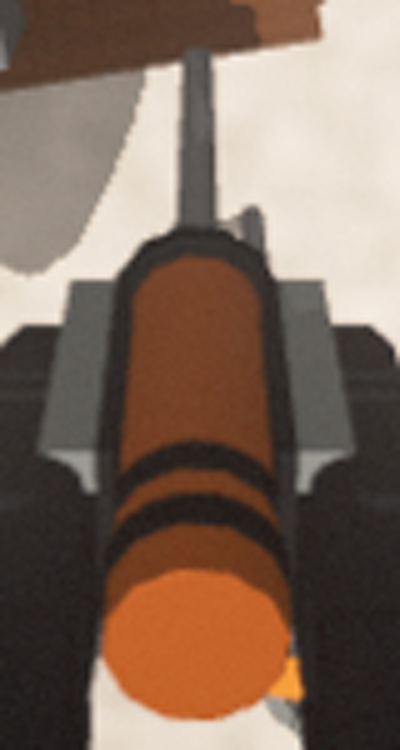

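Run:
```python
from h import *
crop('d15',225,170,50,60,10)
```

```text
pics/d15_c225_170.png
```

View pics/d15_c225_170.png

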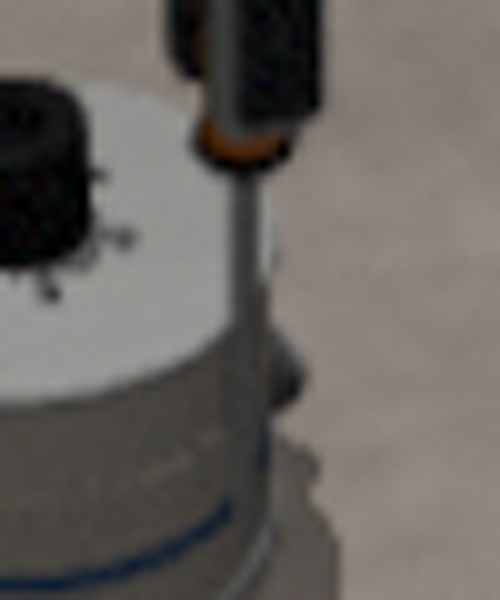

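Run:
```python
from h import *
S,D,W=[load(f'pics/{n}15.json') for n in 'sdw']
s=oc(130,90,9,[(343,650),(293,372)]); w=oc(215,180,5,[(198,54),(197,642)]); 
print('tip s+w',tri([(S,s[0]),(W,w[0])]), 'w at 188',atz(W,w[0],188.))
t=tri([(S,s[0]),(W,w[0])])[0]
print('top w@348',atz(W,w[1],348.))
for z in (180,188,195): print(z,(proj(D,np.array([[482.9,-219,z]]))[0]-[225,170]+.5)*10, (proj(S,np.array([[482.9,-219,z]]))[0]-[130,90]+.5)*9)
print((proj(D,t[None])[0]-[225,170]+.5)*10)
```

```text
tip s+w (array([ 480.40011372, -218.22648041,  187.59128119]), [0.38, 0.38]) w at 188 [ 480.23127753 -218.60456491  188.        ]
top w@348 [ 480.70374072 -218.9547634   348.        ]
180 [253.4348564  554.68902184] [345.03288392 677.21051079]
188 [253.15636332 526.03979923] [341.25189694 655.01994371]
195 [252.90995716 500.69960389] [337.91998039 635.44883436]
[240.59998168 528.68897222]
```

Run:
```python
from h import *
plan([512.2,-14.5,260],178)
```

```text
row [-2.293, 20.507, 2.199] [0.004, 0.004, 0.011] from [ 482.3 -218.7  281.9] [1.7998e+02 2.0000e-02 1.7806e+02] w 14.8 F [ 0.4 -0.1 -0.6] t 18.3
```

Emit:
{"op": "apply_moves", "data": {
  "steps": [
    [-0.5,3,0,0,0,0,255],
    [-1,7,0,0,0,0,255],
    [-1.4,11,0,0,0,0,255],
    [-1.8,15,0,0,0,0,255],
    [-2.1,18.5,0.5,0,0,0,255],
    [-2.3,20.5,1,0,0,0,255],
    [-2.3,20.5,1.8,0,0,0,255],
    [-2.3,20.5,2.2,0,0,0,255],
    [-2.3,20.5,2.2,0,0,0,255],
    [-2.3,20.5,2.2,0,0,0,255]
  ]
}}

```text
t: 19.3
tcp_pos: [512.1, -15.5, 259.8]
eef_rot: [180.0, -0.0, 178.0]
force: [0.0, 1.0, 0.2]
grip_width: 14.5
```

Run:
```python
from h import *
snap('wrist','w16');snap('scene','s16');snap('side','d16');crop('w16',195,160,120,100,6);crop('s16',210,100,70,90,8);crop('d16',190,120,70,90,8)
plan([512.2,-14.5,242],178)
```

```text
pics/w16_c195_160.png
pics/s16_c210_100.png
pics/d16_c190_120.png
row [0.025, 0.078, 1.823] [0.003, 0.009, -0.002] from [512.4 -15.3 260.2] [1.7998e+02 4.0000e-02 1.7799e+02] w 14.1 F [-0.2  0.4 -0.2] t 19.45
```

View pics/w16_c195_160.png

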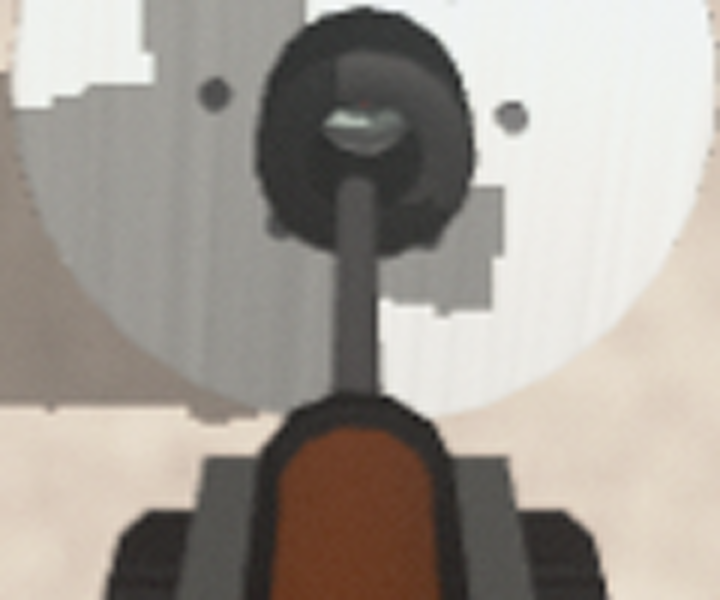

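View pics/s16_c210_100.png

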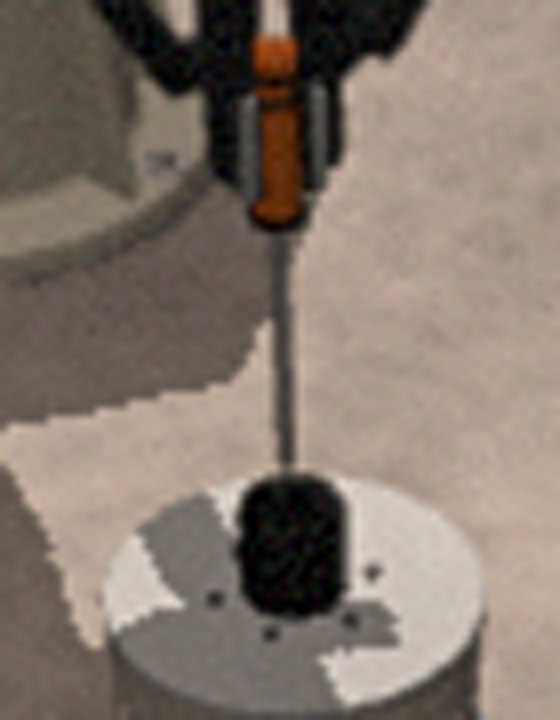

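View pics/d16_c190_120.png

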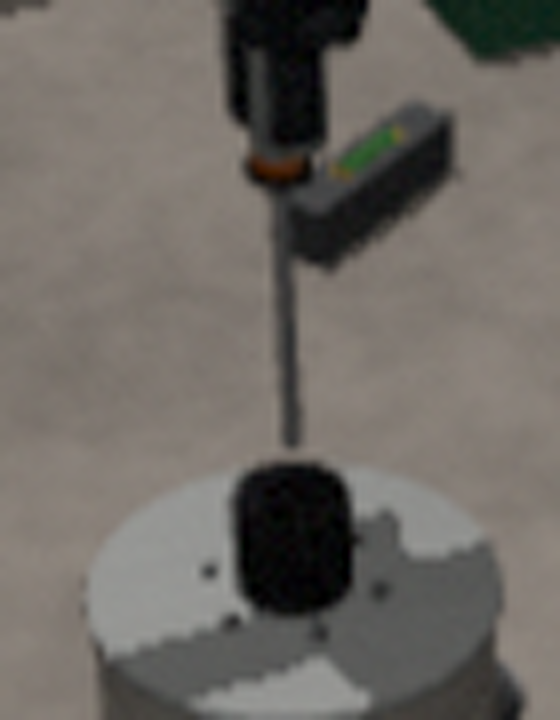

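Emit:
{"op": "apply_moves", "data": {
  "steps": [
    [0,0.08,0,0,0,0,255],
    [0,0.08,1,0,0,0,255],
    [0,0.08,2,0,0,0,255],
    [0,0.08,3,0,0,0,255],
    [0,0.08,4,0,0,0,255],
    [0,0.08,5,0,0,0,255],
    [0,0.08,6,0,0,0,255],
    [0,0.08,7,0,0,0,255],
    [0,0.08,7.5,0,0,0,255],
    [0,0.08,7.5,0,0,0,255],
    [0,0.08,7.5,0,0,0,255]
  ]
}}

```text
t: 20.55
tcp_pos: [512.7, -14.5, 185.4]
eef_rot: [180.0, 0.1, 178.0]
force: [-0.3, -0.3, -0.6]
grip_width: 14.8
```

Emit:
{"op": "apply_moves", "data": {
  "steps": [
    [0,0,0.2,0,0,0,255],
    [0,0,0.4,0,0,0,255],
    [0,0,0.6,0,0,0,255],
    [0,0,0.6,0,0,0,255]
  ]
}}

```text
t: 20.95
tcp_pos: [512.8, -14.5, 179.4]
eef_rot: [180.0, 0.1, 178.0]
force: [0.4, 0.7, 1.8]
grip_width: 14.5
```

Emit:
{"op": "apply_moves", "data": {
  "steps": [
    [0,0,0.1,0,0,0,255],
    [0,0,0.2,0,0,0,255],
    [0,0,0.2,0,0,0,255]
  ]
}}

```text
t: 21.25
tcp_pos: [513.0, -14.5, 177.5]
eef_rot: [180.0, 0.1, 178.0]
force: [-0.6, 0.0, 2.4]
grip_width: 14.5
```

Emit:
{"op": "apply_moves", "data": {
  "steps": [
    [0,0,0.1,0,0,0,255],
    [0,0,0.2,0,0,0,255],
    [0,0,0.2,0,0,0,255],
    [0,0,0.2,0,0,0,255]
  ]
}}

```text
t: 21.65
tcp_pos: [513.1, -14.5, 175.6]
eef_rot: [180.0, 0.1, 178.0]
force: [0.6, -1.3, 5.1]
grip_width: 14.8
```

Emit:
{"op": "apply_moves", "data": {
  "steps": [
    [0,0,0.1,0,0,0,255],
    [0,0,0.2,0,0,0,255],
    [0,0,0.2,0,0,0,255],
    [0,0,0.2,0,0,0,255]
  ]
}}

```text
t: 22.05
tcp_pos: [513.9, -14.5, 174.8]
eef_rot: [180.0, 0.2, 178.0]
force: [-1.6, -1.3, 14.8]
grip_width: 14.3
```

Emit:
{"op": "apply_moves", "data": {
  "steps": [
    [0,0,-0.05,0,0,0,255],
    [0,0,-0.05,0,0,0,255],
    [0,0,-0.05,0,0,0,255],
    [0,0,-0.05,0,0,0,255],
    [0,0,-0.05,0,0,0,255]
  ]
}}

```text
t: 22.55
tcp_pos: [513.6, -14.5, 175.2]
eef_rot: [180.0, 0.2, 178.0]
force: [-1.8, -0.6, 4.3]
grip_width: 14.2
```

Run:
```python
from h import *
snap('scene','s17');snap('side','d17');crop('s17',200,100,90,115,6);crop('d17',180,130,100,110,6)
plan([512.2,-14.5,175],178)
for n in('s17','d17'):
    c=load(f'pics/{n}.json'); E=edges(n,c,[510.5,-14,111],67,np.arange(0,360,6),3); m=E[:,2]>25
    x,r=circ(c,E[m,:2],67,[510.5,-14,111],111);k=r<.8
    x,r=circ(c,E[m,:2][k],67,[510.5,-14,111],111); print(n,x,k.sum(),np.median(r))
```

```text
pics/s17_c200_100.png
pics/d17_c180_130.png
row [0.142, -0.007, 0.025] [0.004, 0.035, -0.001] from [513.6 -14.5 175.3] [1.7998e+02 1.7000e-01 1.7799e+02] w 14.5 F [-2.   0.4  5.5] t 22.65
s17 [509.89 -14.18 111.  ] 49 0.15
d17 [510.01 -14.73 111.  ] 33 0.23
```

View pics/s17_c200_100.png

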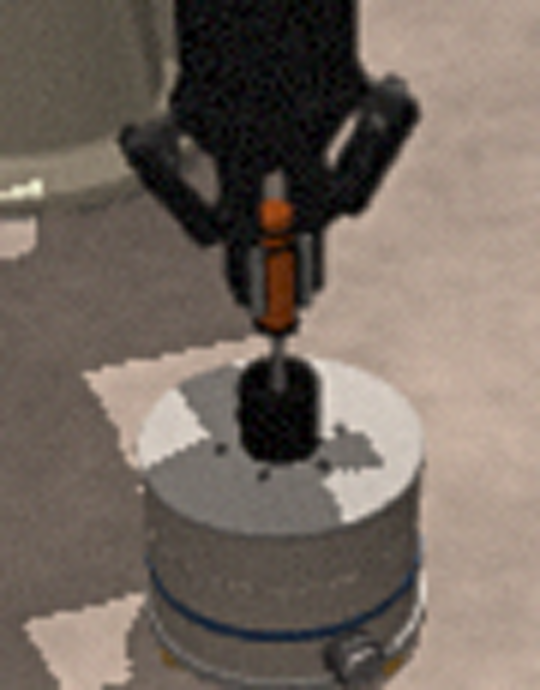

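View pics/d17.png

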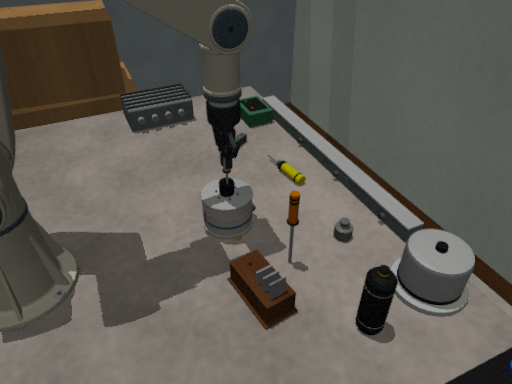

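Emit:
{"op": "apply_moves", "data": {
  "steps": [
    [0,0,0.03,0,0,0,255],
    [0,0,0.03,0,0,0,255],
    [0,0,0.03,0,0,0,255],
    [0,0,0.03,0,0,0,255],
    [0,0,0.03,0,0,0,255],
    [0,0,0.03,0,0,0,255]
  ]
}}

```text
t: 23.25
tcp_pos: [513.7, -14.5, 175.1]
eef_rot: [180.0, 0.2, 178.0]
force: [-1.7, 0.6, 7.4]
grip_width: 14.5
```

Steady at 7.4 N, above the roughly 5.9 N the stop needs. Handing in.

Run:
```python
from h import *
plan([513,-14.5,175],178)
print(job.finish_job())
```

```text
row [0.068, -0.006, 0.014] [0.004, 0.036, -0.001] from [513.7 -14.5 175.1] [179.98   0.18 177.99] w 14.5 F [-1.7  0.6  7.4] t 23.25
the job is handed in; nothing more can be done
None
```

The cover is seated on the seismometer's rim and released. The stylus was then taken from the stand and put down through the port. It was holding the button down when I handed the job in at 23.3 s.

**Cover:** My first two tries at the neck failed. The fingertips sit about 16 mm behind the reported TCP, not 8 mm ahead as the text says. The first close only caught the neck's top edge, and the second shut on top of it with about 4–10 N. The cover did not move. I re-measured the tips, gripped lower and carried it across level. After release, both fixed cameras fitted the plate at 111 mm within about 1 mm of the can's axis. A wrist-camera tilt fit after release was unreliable, so levelness rests on those fits.

**Stylus:** I used the smaller one, and its tip measured 188 mm high after lifting, as expected. It went down the port without any vertical contact force. The force then rose along the spring to about 15 N on the stop, and I eased it back.

**Last checks:**
- **Push:** 7.4 N on the wrist, with about 5.9 N needed to reach the stop. The estimated travel is close to 5 mm.
- **Grip:** the stylus was still held, with the opening reading 14.5 mm on the 16 mm handle. The neck also read low, 35 mm against 38 mm.
- **Side force:** about 1.7 N remained, so the shaft may be lightly touching the port wall.
- **Surroundings:** in the last side view the hand was clear of the cover and the other things looked undisturbed.

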